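# Unstack the tea things and set each on its place

### The job

The tea things were stacked on the bamboo tea box for wiping the table. Take the stack apart and put each thing upright on its own place: the teacup in the middle of its saucer (set it down gently), the large sugar tin wholly on the round grey felt mat, the small sweetener tin wholly on the square grey felt mat, and the tea box flat inside the rectangular wooden tray. Do not lift the tea box while anything still stands on it, tip nothing over, and leave the tall mug and the bamboo spoon where they are.

Things in the scene. Friction and masses are not known exactly. Their poses are not given: they have to be found in the camera images.
- teabox_mid (a point): Tea box, closed oblong box of light bamboo, 180 x 66 x 55 mm high, about 450 g, standing on the table at the bottom of the stack. The point is its centre, 27.5 mm above its underside; x runs along its 180 mm length, y across its 66 mm width, z up. At the start the sugar tin and the teacup stand on its top, one near each end (each about 50 mm from the box's middle; either may be at either end).
- sugartin_mid (a point): Sugar tin, closed plain steel cylinder, 62 mm diameter, 60 mm high, about 300 g, upright, standing on the tea box. The point is its centre, 30 mm above its underside; z up its axis. At the start the small tin stands on its flat top.
- smalltin_mid (a point): Sweetener tin, the smaller closed plain steel cylinder, 42 mm diameter, 40 mm high, about 100 g, at the start upright on the sugar tin's top. The point is its centre, 20 mm above its underside; z up its axis.
- teacup_mid (a point): Teacup, white ceramic, round, without handle, open at the top, 55 mm high, outside diameter 62 mm from 30 mm above its foot up to the rim (straight-sided there, wall 4 mm), narrowing below to a foot of 46 mm diameter; about 150 g; at the start upright on the tea box. The point is on its axis 27.5 mm above its foot; z up its axis.
- tray: The tea box's place: fixed rectangular open tray of dark wood, 214 x 100 mm outside, 204 x 90 mm inside, floor 5 mm thick, rim 14 mm above the table. Origin at the centre of its underside, on the table; x along its length, z up. The box fits either way round.
- saucer: The teacup's place: fixed white ceramic saucer, 120 mm diameter, rim 12 mm above the table, flat middle about 76 mm in diameter at 6 mm above the table. Origin at the centre of its underside, on the table; z up.
- roundmat: The sugar tin's place: fixed round grey felt mat, 92 mm diameter, 5 mm thick. Origin at the centre of its underside, on the table; z up.
- squaremat: The sweetener tin's place: fixed square grey felt mat, 70 x 70 mm, 5 mm thick. Origin at the centre of its underside, on the table; z up.
- mug: Bystander: tall white ceramic mug, 68 mm diameter, 80 mm high, with a large handle at its +y side, standing upright on the table. Origin at the centre of its underside. To be left alone. (A 300 mm high grey pump flask, fixed, also stands well outside the work, on the robot's left, about 0.12 m ahead of and 0.55 m to the left of the base.)
- spoon: Bystander: bamboo spoon, 150 mm long, lying flat on the table along its x. Origin on its underside near the middle. To be left alone.
Things that resemble listed ones, but are neither listed nor needed, are in the scene too. Of the things shaped like the part that bears teabox_mid, the wooden one is meant.

How it is judged:
By the outcome, as a careful person would: the job done as asked, in the order asked, and still so for the second after the job is handed in, with the robot touching nothing.
It also fails if it takes over 128 s, if anything falls off the work surface, if the arm or the gripper's body presses on something with over 40 N, if the wrist force passes 120 N, or if a joint passes its speed limit or range.

### The arm

A 7-joint arm with a two-finger parallel gripper is mounted at the origin on the work surface. World frame = base frame: x ahead of the robot, y to its left, z up, the work surface at z = 0. Lengths are in m, angles in rad, forces in N, time in s.
With the tool pointing down it reaches from about 0.425 to 0.95 m from the base axis. Payload 4.7 kg.
Tool frame: the origin (TCP) lies at the very end of the fingers, on their centre line; the grasp point (between the pads) lies 19 mm behind it; z points along the fingers, y is the direction in which the jaws open and shut (so a half turn about z gives the same grasp; the last joint's range is limited). The gripper opens to 85 mm and grips with 20 to 120 N. Pads are 22 mm wide; open, the fingers measure 114 mm over their backs; the gripper's body (76 mm by 85 mm) begins 54 mm behind the grasp point. The pads swing forward as they close: fully open they stand 13 mm farther back than shut.
Start: joints at [-0.029, 0.469, -0.049, 1.532, 0.024, 1.141, -0.082], TCP at [0.675, 0, 0.231] pointing down, gripper open.
Joint ranges: [-2.59, 2.59], [-0.33, 1.99], [-1.39, 1.29], [0.1, 2.45], [-1.04, 4.18], [0.21, 1.99], [-2.66, 2.66]. Speed limits (rad/s): [2.57, 2.57, 3.14, 3.14, 3.14, 3.14, 3.14].

### API

Orientations are given as [roll, pitch, yaw] about the fixed x, y, z axes, in that order (R = Rz(yaw) Ry(pitch) Rx(roll)).
In Python, from plant import bot, optics, job gives the robot as it stands. The module is installed in compiled form; this text tells all that it offers.
- The arm moves only by the shell command python3 -m pendant 'ROWS' [OPENING] [FORCE]. ROWS is JSON, a list of rows, each an object with "travel": the shift along the tool's x, y, z in m, a list of three; "twist": the turn, a rotation vector about the tool's x, y, z in rad, a list of three. In form: [{"travel": [dx, dy, dz], "twist": [rx, ry, rz]}, ...]. A call has exactly 10 rows; each row shifts and turns the commanded pose from where the row before left it, along the tool's axes as they then stand; what a row does not reach is not made up. A row lasts 1/10 s, in which the tool goes at most 50 mm and 8.59 degrees, less where a joint would pass 70% of its speed; a pose out of reach is approached as far as the arm can. A call with a gripper value outside its range is refused whole. OPENING is the finger opening in m, from 0 to 0.0854, set as the call begins (- or left out, the last holds). The fingers move at their own pace and stop on an object; FORCE is the grip in N (left out, the last holds). Time passes only in rows, so rows that do not move let the fingers close, or fill a call up. It gives the time, the measured TCP pose, the force and the opening at its end, in the units of the state.
- bot.read_state(): the state, without advancing time (a new reading comes with each control period).
- optics.get_image(name): name is "scene" or "side" or "wrist"; returns a dict with "color" (384x512x3 uint8, red, green, blue), "camera_matrix" (3x3 intrinsics, pixels), "xyz" and "attitude" of the camera in the world; the wrist camera has in their place "hand_eye" (4x4, takes a point from camera to tool coordinates, whose origin is the TCP and whose axes are the flange's). Camera axes: x right, y up, looking along -z (the intrinsics and any distortion apply to the point x, -y, -z); pixel columns grow to the right and rows downward; lengths in m; the calibration is good to about 2 mm. The wrist camera is an equidistant fisheye: a pixel r from the principal point sees the ray r / f radians off the axis. A picture is of the moment at which its call begins: read the wrist's pose just before it. There is no depth.
- job.hand_in(): hands the job in, once; it reports no verdict.
The state is a dict: "time_s": time; "joints": joint angles; "dq": joint speeds; "joint_torque": joint torques, N m; "tool_pos": TCP position; "tool_rot": TCP orientation; "force": force on the tool from outside, world axes, zero at the start; "ft_torque": the same for the moment, N m; "opening": finger opening in m.
Only numpy, scipy, OpenCV 4.12 (cv2) and the standard library are available. Lean on these libraries where they do the work, as an engineer would, in place of code of your own. Each camera call takes 0.05 s, during which the arm holds its last target.

## Working session

There is one attempt and no reset: what is moved stays moved. The work goes in short steps, Python scripts to look and compute and a shell command to move; the robot and the scene stay as the last step left them, time stands still between calls to the robot, and variables do not carry over. Pictures are saved under pics/ and viewed, and the job is handed in when it is done.

```bash
mkdir -p pics; cat > h.py <<'E'
import numpy as np, cv2
from scipy.spatial.transform import Rotation as R
from plant import bot, optics, job
def snap(n,out):
    st=bot.read_state(); im=optics.get_image(n)
    cv2.imwrite('pics/'+out+'.png',im['color'][:,:,::-1]); 
    np.savez('pics/'+out+'.npz',pos=st['tool_pos'],rot=st['tool_rot'],**{k:np.array(v) for k,v in im.items()})
    return st,im
E
python3 - <<'E'
from h import *
print(bot.read_state())
for n in ['scene','side','wrist']:
    st,im=snap(n,n+'0')
    for k,v in im.items():
        if k!='color': print(n,k,np.round(np.array(v,dtype=object) if not isinstance(v,(list,np.ndarray)) else np.array(v),4).tolist())
E
```

```text
{'time_s': 0.0, 'joints': array([-0.02889486,  0.46947351, -0.04857952,  1.53370177,  0.02409587,
        1.14100298, -0.08228366]), 'dq': array([ 0.00022884,  0.00127325, -0.0011822 ,  0.00181511,  0.00026222,
        0.00112862,  0.00022377]), 'joint_torque': array([ 1.18357209e-03, -5.10321057e+01, -4.63755790e-02, -2.37716943e+01,
        1.05899444e-02,  7.35067850e-03,  1.56414734e-05]), 'tool_pos': array([ 6.74409601e-01, -1.36984050e-06,  2.30236433e-01]), 'tool_rot': array([-3.13959397e+00,  7.71302383e-05,  1.57082392e+00]), 'force': array([ 0.99677048, -0.07634296, -0.28683928]), 'ft_torque': array([0.02924096, 0.00329401, 0.01572055]), 'opening': 0.08550515288186102}
scene camera_matrix [[402.1875, 0.0, 259.7617], [0.0, 402.1875, 190.5708], [0.0, 0.0, 1.0]]
scene xyz [1.4496, 0.108, 1.3554]
scene attitude [0.6859, 0.0065, 1.8654]
side camera_matrix [[460.3286, 0.0, 256.0321], [0.0, 460.3286, 198.0225], [0.0, 0.0, 1.0]]
side xyz [0.1474, -1.1977, 1.2407]
side attitude [0.7404, 0.0073, -0.296]
wrist camera_matrix [[297.3186, 0.0, 256.8559], [0.0, 297.3186, 194.372], [0.0, 0.0, 1.0]]
wrist hand_eye [[-0.0007, 0.9626, 0.2708, 0.0694], [1.0, 0.0009, -0.0008, -0.0014], [-0.001, 0.2708, -0.9626, -0.1432], [0.0, 0.0, 0.0, 1.0]]
```

View pics/scene0.png

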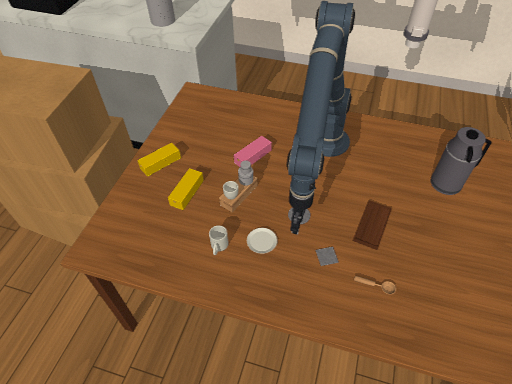

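View pics/side0.png

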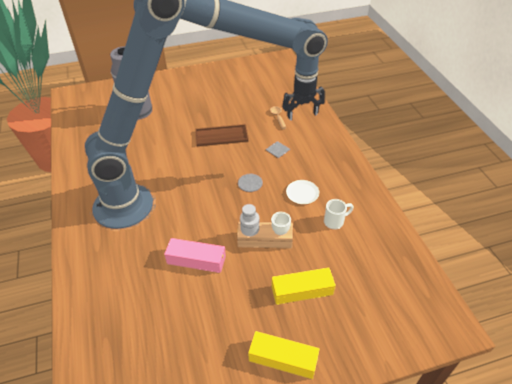

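View pics/wrist0.png

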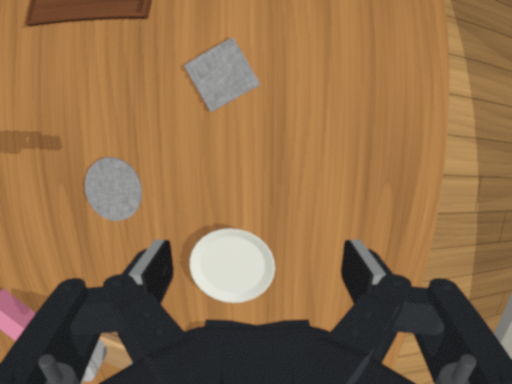

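The scene shows the stack (box at about 238,193, cup at 231,189, tins at 246,172), the saucer at (262,241), the square mat at (327,256) and the tray at (373,224). The round mat is partly hidden by the gripper at about (300,213). In the wrist view the round mat is at (113,189), the square mat at (222,74) and the saucer at (232,265). I'll measure next.

```bash
cat >> h.py <<'E'
def load(out): return dict(np.load('pics/'+out+'.npz'))
def campose(d):
    if 'hand_eye' in d:
        T=np.eye(4); T[:3,:3]=R.from_euler('xyz',d['rot']).as_matrix(); T[:3,3]=d['pos']
        M=T@d['hand_eye']; return M[:3,:3],M[:3,3],True
    return R.from_euler('xyz',d['attitude']).as_matrix(),d['xyz'],False
def ray(d,uv):
    Rm,o,fish=campose(d); K=d['camera_matrix']
    p=(np.atleast_2d(uv)-K[:2,2])/K[0,0]
    if fish:
        r=np.linalg.norm(p,axis=1,keepdims=True)+1e-12
        c=np.hstack([p/r*np.sin(r),np.cos(r)])
    else: c=np.hstack([p,np.ones((len(p),1))]); c/=np.linalg.norm(c,axis=1,keepdims=True)
    return o,(c*[1,-1,-1])@Rm.T
def onplane(d,uv,z):
    o,v=ray(d,uv); return o+v*((z-o[2])/v[:,2])[:,None]
def proj(d,P):
    Rm,o,fish=campose(d); K=d['camera_matrix']
    c=((np.atleast_2d(P)-o)@Rm)*[1,-1,-1]
    if fish:
        h=np.linalg.norm(c[:,:2],axis=1,keepdims=True)+1e-12
        q=c[:,:2]/h*np.arctan2(h,c[:,2:3])
    else: q=c[:,:2]/c[:,2:3]
    return q*K[0,0]+K[:2,2]
E
python3 - <<'E'
from h import *
for n,box in [('scene0',(200,130,340,270)),('side0',(170,110,370,260))]:
    im=cv2.imread(f'pics/{n}.png'); x0,y0,x1,y1=box
    s=4
    cv2.imwrite(f'pics/{n}_z.png',cv2.resize(im[y0:y1,x0:x1],None,fx=s,fy=s,interpolation=cv2.INTER_CUBIC))
d=load('scene0');s=load('side0')
for n,u in [('saucer',(262,241)),('sq',(327,256)),('tray',(373,224)),('box',(238,193)),('mug',(219,238)),('spoon',(375,285))]: print(n,onplane(d,u,0.01).round(3))
for n,u in [('saucer',(302,193)),('sq',(277,149)),('tray',(221,136)),('rm',(250,183)),('mug',(336,214))]: print(n,onplane(s,u,0.01).round(3))
E
```

```text
saucer [[ 0.64  -0.137  0.01 ]]
sq [[0.634 0.119 0.01 ]]
tray [[0.435 0.269 0.01 ]]
box [[ 0.438 -0.306  0.01 ]]
mug [[ 0.676 -0.304  0.01 ]]
spoon [[0.702 0.308 0.01 ]]
saucer [[ 0.635 -0.146  0.01 ]]
sq [[0.625 0.11  0.01 ]]
tray [[0.43  0.256 0.01 ]]
rm [[ 0.468 -0.04   0.01 ]]
mug [[ 0.712 -0.275  0.01 ]]
```

View pics/scene0_z.png

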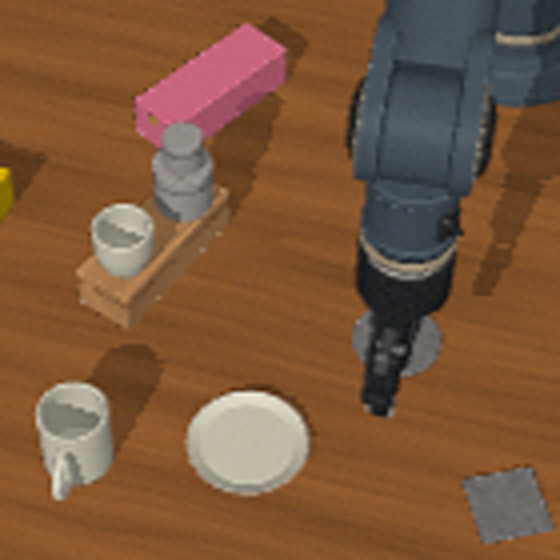

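View pics/side0_z.png

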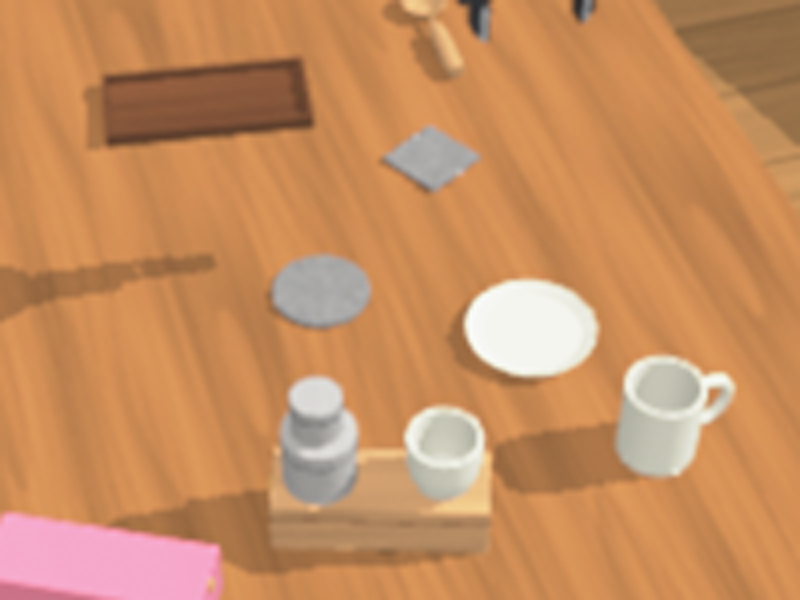

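Zoomed views: the small tin on the sugar tin is at the near (−x) end of the box and the cup at the +x end. Next, accurate mask centroids in all three views.

```bash
cat >> h.py <<'E'
def blob(d,seed,tol=(14,40,45),roi=None):
    """connected region similar in Lab colour to seed pixel"""
    img=d['color'] if isinstance(d,dict) else d
    lab=cv2.cvtColor(img,cv2.COLOR_RGB2LAB).astype(int)
    u,v=seed; c=np.median(lab[v-2:v+3,u-2:u+3].reshape(-1,3),axis=0)
    m=((abs(lab[...,0]-c[0])<tol[0]*3)&(np.hypot(lab[...,1]-c[1],lab[...,2]-c[2])<tol[1]/2.5)).astype(np.uint8)
    n,l=cv2.connectedComponents(m,connectivity=4)
    k=(l==l[v,u]).astype(np.uint8)
    cs,_=cv2.findContours(k,cv2.RETR_EXTERNAL,cv2.CHAIN_APPROX_NONE)
    return k,max(cs,key=cv2.contourArea)[:,0,:].astype(float)
E
python3 - <<'E'
from h import *
D={n:load(n) for n in ['scene0','side0','wrist0']}
seeds={'saucer':dict(scene0=(262,241),side0=(302,192),wrist0=(232,265)),
'sq':dict(scene0=(327,256),side0=(277,149),wrist0=(222,74)),
'rm':dict(side0=(250,183),wrist0=(113,189)),
'tray':dict(scene0=(373,224),side0=(221,136))}
zz=dict(saucer=.012,sq=.005,rm=.005,tray=.014)
for k,s in seeds.items():
    for n,uv in s.items():
        m,c=blob(D[n],uv)
        P=onplane(D[n],c,zz[k])[:,:2]
        (cx,cy),(w,h),a=cv2.minAreaRect(P.astype(np.float32)*1000)
        (ex,ey),(ew,eh),ea=cv2.fitEllipse(P.astype(np.float32)*1000)
        print(k,n,'n',int(m.sum()),'rect',np.round([cx,cy,w,h,a],1),'ell',np.round([ex,ey,ew,eh],1))
E
```

```text
saucer scene0 n 585 rect [ 636.7 -140.8  110.6  114.4   16.6] ell [ 635.4 -141.2  109.1  116.5]
saucer side0 n 619 rect [ 637.1 -139.   115.6  117.7   72.6] ell [ 637.1 -139.4  116.2  116.7]
saucer wrist0 n 4934 rect [ 6.374e+02 -1.390e+02  1.187e+02  1.186e+02  5.000e-01] ell [ 637.5 -138.6  118.   118.7]
sq scene0 n 314 rect [629.4 117.5  72.5  72.2  29.1] ell [629.4 117.   80.4  81.3]
sq side0 n 205 rect [628.4 115.   70.4  70.9  30.8] ell [628.6 115.2  76.8  79.3]
sq wrist0 n 3165 rect [629.  119.   71.   70.9  29.3] ell [629.2 118.9  81.8  82.2]
rm side0 n 345 rect [470.  -31.8  89.9  89.3  38.5] ell [469.1 -30.9  88.6  89.8]
rm wrist0 n 2852 rect [470.3 -27.2  93.   91.1  35.5] ell [470.1 -26.9  90.7  92.4]
tray scene0 n 15369 rect [   1.3  406.2  807.7 1175.6   88.2] ell [  58.2  416.9  836.6 1106.1]
tray side0 n 1070 rect [425.  261.4 126.4 232.8  80.8] ell [426.8 259.2 130.8 285.4]
```

Views agree within about 3 mm. Now rough-locate the stack, then go over it with the wrist camera.

```bash
python3 - <<'E'
from h import *
s=load('side0'); d=load('scene0')
e=onplane(s,[(170+270/4,110+550/4),(170+489/4,110+550/4)],0.0); print('box front bottom corners',e.round(3), np.degrees(np.arctan2(*(e[1]-e[0])[1::-1])))
print('small top side',onplane(s,(170+316/4,110+398/4),.155).round(3),'scene',onplane(d,(200+184/4,130+139/4),.155).round(3))
print('cup rim side',onplane(s,(170+445/4,110+440/4),.110).round(3),'scene',onplane(d,(200+123/4,130+230/4),.110).round(3))
E
```

```text
box front bottom corners [[ 0.346 -0.305  0.   ]
 [ 0.519 -0.359  0.   ]] -17.266934808295748
small top side [[ 0.394 -0.286  0.155]] scene [[ 0.398 -0.278  0.155]]
cup rim side [[ 0.49  -0.322  0.11 ]] scene [[ 0.495 -0.312  0.11 ]]
```

```bash
python3 -m pendant '[{"travel":[-0.02,-0.02,-0.003],"twist":[0,0,0]},{"travel":[-0.02,-0.02,-0.003],"twist":[0,0,0]},{"travel":[-0.02,-0.02,-0.003],"twist":[0,0,0]},{"travel":[-0.02,-0.02,-0.003],"twist":[0,0,0]},{"travel":[-0.02,-0.02,-0.003],"twist":[0,0,0]},{"travel":[-0.02,-0.02,-0.003],"twist":[0,0,0]},{"travel":[-0.02,-0.02,-0.003],"twist":[0,0,0]},{"travel":[-0.02,-0.02,-0.003],"twist":[0,0,0]},{"travel":[-0.02,-0.02,-0.003],"twist":[0,0,0]},{"travel":[-0.02,-0.02,-0.003],"twist":[0,0,0]}]' 0.085 20; python3 -c "
from h import *
snap('wrist','w1');snap('side','s1');snap('scene','c1')"
```

```text
time_s: 1.15
tool_pos: [0.4739, -0.2006, 0.2612]
tool_rot: [-3.141, -0.0, 1.571]
force: [0.7, -0.6, -0.7]
opening: 0.0855
```

View pics/w1.png

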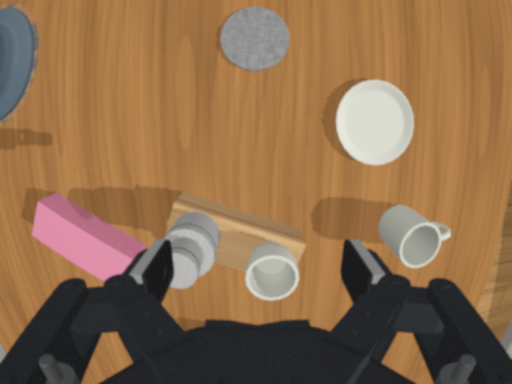

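View pics/s1.png

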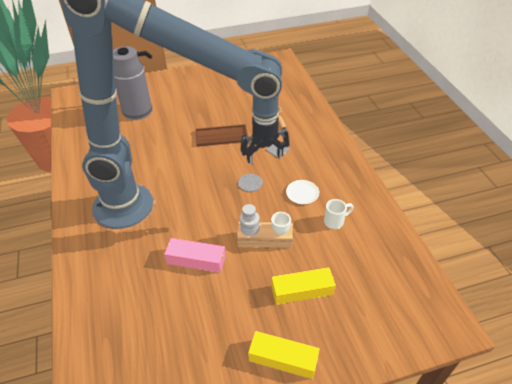

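```bash
python3 - <<'E'
from h import *
im=cv2.imread('pics/w1.png'); 
cv2.imwrite('pics/w1_z.png',cv2.resize(im[180:310,150:320],None,fx=4.5,fy=4.5,interpolation=cv2.INTER_CUBIC))
E
```

```text
(no output)
```

View pics/w1_z.png

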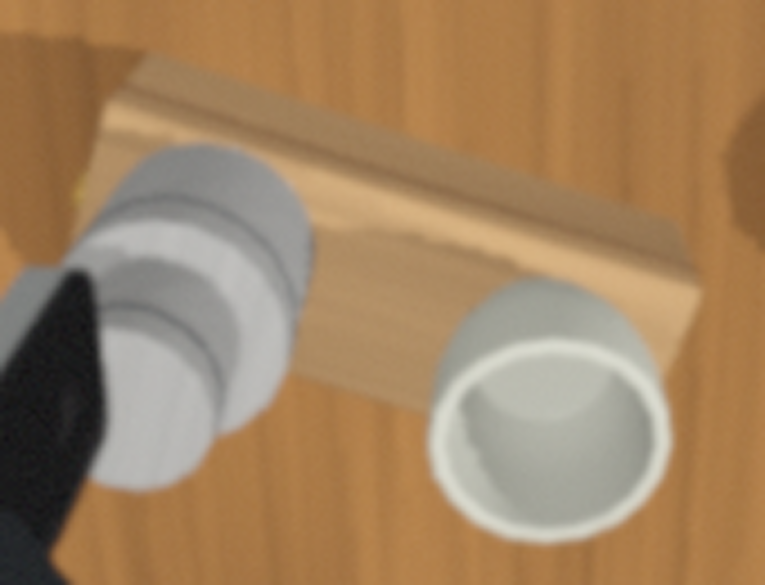

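```bash
cat >> h.py <<'E'
from scipy.optimize import least_squares
def circ(P,r):
    P=np.asarray(P)[:,:2]; c0=P.mean(0)
    s=least_squares(lambda c:np.hypot(*(P-c).T)-r,c0); return s.x,np.abs(s.fun).max()
E
python3 - <<'E'
from h import *
d=load('w1'); z=lambda L:np.array(L)/4.5+[150-.4,180-.4]
print(d['pos'])
small=z([(140,490),(185,478),(208,445),(217,400),(203,365),(180,340),(150,325),(100,480)])
sug=z([(222,436),(262,412),(288,370),(297,320),(285,280),(262,250),(225,228),(175,218)])
cup=z([(545,340),(605,353),(655,395),(670,440),(650,495),(600,532),(545,543),(490,525),(445,480),(430,435),(450,385),(495,350)])
print('small',circ(onplane(d,small,.155),.021)); print('sug',circ(onplane(d,sug,.115),.031)); print('cup',circ(onplane(d,cup,.110),.031))
# box top: corners
b=z([(110,97),(700,290)]); e=onplane(d,b,.055); print('box top far edge',e.round(4),np.linalg.norm(e[1]-e[0]),np.degrees(np.arctan2(e[1,1]-e[0,1],e[1,0]-e[0,0])))
b=z([(155,55),(675,225)]); e=onplane(d,b,0); print('box bottom far edge',e.round(4),np.linalg.norm(e[1]-e[0]),np.degrees(np.arctan2(e[1,1]-e[0,1],e[1,0]-e[0,0])))
E
```

```text
[ 0.47389087 -0.2006356   0.2612346 ]
small (array([ 0.39449368, -0.27880452]), np.float64(0.0011952820159437036))
sug (array([ 0.39690059, -0.27973154]), np.float64(0.0013383101394314097))
cup (array([ 0.49008483, -0.3147861 ]), np.float64(0.001690776108169128))
box top far edge [[ 0.3682 -0.2383  0.055 ]
 [ 0.5357 -0.2969  0.055 ]] 0.17752892992383607 -19.291910252233443
box bottom far edge [[ 0.368  -0.241   0.    ]
 [ 0.5359 -0.2991  0.    ]] 0.17771749343348542 -19.083435226378928
```

Small tin at (0.3945,−0.279), sugar tin at (0.397,−0.280), cup at (0.490,−0.315), box yaw about −19.2°. The heights and distances are consistent. Next I turn the jaws across the box.

```bash
python3 -m pendant '[{"travel":[0,0,0],"twist":[0,0,-0.137]},{"travel":[0,0,0],"twist":[0,0,-0.137]},{"travel":[0,0,0],"twist":[0,0,-0.137]},{"travel":[0,0,0],"twist":[0,0,-0.137]},{"travel":[0,0,0],"twist":[0,0,-0.137]},{"travel":[0,0,0],"twist":[0,0,-0.137]},{"travel":[0,0,0],"twist":[0,0,-0.137]},{"travel":[0,0,0],"twist":[0,0,-0.137]},{"travel":[0,0,0],"twist":[0,0,-0.137]},{"travel":[0,0,0],"twist":[0,0,0]}]'
cat >> h.py <<'E'
def go(target):
    st=bot.read_state(); M=R.from_euler('xyz',st['tool_rot']).as_matrix()
    t=M.T@(np.array(target)-st['tool_pos']); print('pos',st['tool_pos'].round(4),'rot',np.degrees(st['tool_rot']).round(2),'q',st['joints'].round(2),'-> tool delta mm',(t*1000).round(1)); return t
E
python3 - <<'E'
from h import *
go([.395,-.279,.20])
snap('wrist','w2')
E
```

```text
time_s: 2.3
tool_pos: [0.4757, -0.1988, 0.261]
tool_rot: [3.141, -0.0, 2.805]
force: [0.5, -0.5, -0.3]
opening: 0.0847
pos [ 0.4757 -0.1988  0.261 ] rot [ 1.7995e+02 -2.0000e-02  1.6074e+02] q [ 0.41  0.19 -0.11  1.86  0.02  1.09  1.53] -> tool delta mm [  49.7 -102.4   60.9]
```

View pics/w2.png

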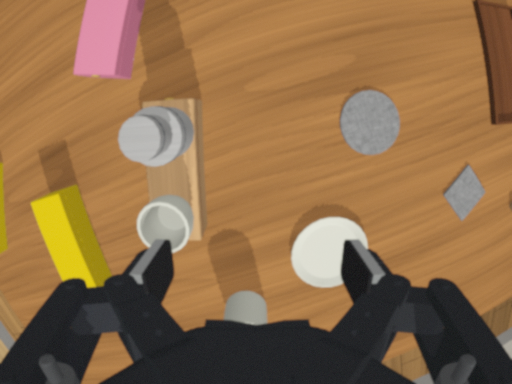

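The turned wrist view shows the small tin top near (144,138), the cup at (165,224), the saucer at (330,250) and the round mat at (370,122). I'll cross-check the tins from this second viewpoint, and the tray.

```bash
python3 - <<'E'
from h import *
im=cv2.imread('pics/w2.png'); 
cv2.imwrite('pics/w2_z.png',cv2.resize(im[85:260,100:230],None,fx=4.5,fy=4.5,interpolation=cv2.INTER_CUBIC)[:, :])
E
python3 - <<'E'
from h import *
d=load('w2')
for n,p in [('small',[.3945,-.279,.155]),('sug',[.397,-.2797,.115]),('cup',[.490,-.3148,.110])]: print(n,proj(d,p).round(1))
for k,uv,z in [('saucer',(325,255),.012),('rm',(370,122),.005),('sq',(465,190),.005)]:
    m,c=blob(d,uv); P=onplane(d,c,z)[:,:2]
    print(k,cv2.minAreaRect((P*1000).astype(np.float32)))
E
```

```text
small [[140.  139.6]]
sug [[154.9 138.2]]
cup [[161.8 228.4]]
saucer ((633.7006225585938, -142.46121215820312), (106.29214477539062, 118.99271392822266), 41.8116340637207)
rm ((469.34710693359375, -27.699825286865234), (91.20816040039062, 91.00891876220703), 73.9508056640625)
sq ((629.0636596679688, 118.47737884521484), (71.95162963867188, 71.48401641845703), 28.993595123291016)
```

View pics/w2_z.png

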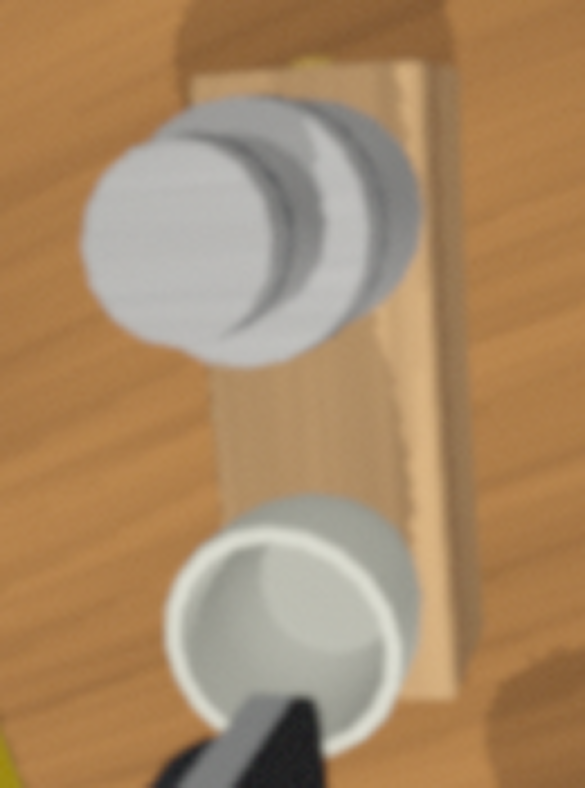

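Predictions and the new view agree within about 1 mm. Moving over the small tin.

```bash
python3 -m pendant '[{"travel":[0.006,-0.013,0.005],"twist":[0,0,0]},{"travel":[0.006,-0.013,0.005],"twist":[0,0,0]},{"travel":[0.006,-0.013,0.005],"twist":[0,0,0]},{"travel":[0.006,-0.013,0.005],"twist":[0,0,0]},{"travel":[0.006,-0.013,0.007],"twist":[0,0,0]},{"travel":[0.006,-0.013,0.007],"twist":[0,0,0]},{"travel":[0.007,-0.012,0.009],"twist":[0,0,0]},{"travel":[0.007,-0.012,0.01],"twist":[0,0,0]},{"travel":[0,0,0.008],"twist":[0,0,0]},{"travel":[0,0,0],"twist":[0,0,0]}]'
python3 - <<'E'
from h import *
go([.395,-.279,.123])
snap('wrist','w3')
E
```

```text
time_s: 3.35
tool_pos: [0.3933, -0.2791, 0.1989]
tool_rot: [3.141, -0.002, 2.803]
force: [0.4, 0.1, -0.3]
opening: 0.0852
pos [ 0.3933 -0.2791  0.1989] rot [ 1.7994e+02 -1.4000e-01  1.6062e+02] q [ 0.56  0.19 -0.04  2.01  0.01  0.94  1.75] -> tool delta mm [-1.8  0.6 75.9]
```

View pics/w3.png

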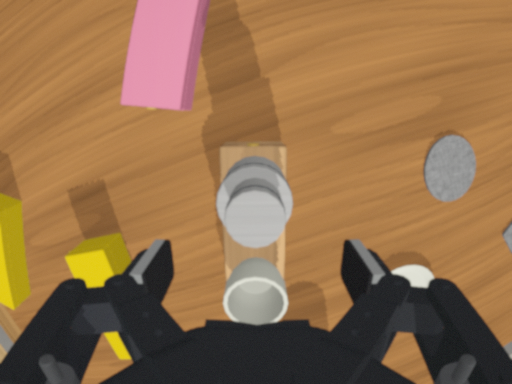

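```bash
python3 -m pendant '[{"travel":[-0.001,0,0.01],"twist":[0,0,0]},{"travel":[-0.001,0,0.01],"twist":[0,0,0]},{"travel":[0,0,0.01],"twist":[0,0,0]},{"travel":[0,0,0.01],"twist":[0,0,0]},{"travel":[0,0,0.01],"twist":[0,0,0]},{"travel":[0,0,0.01],"twist":[0,0,0]},{"travel":[0,0,0.01],"twist":[0,0,0]},{"travel":[0,0,0.008],"twist":[0,0,0]},{"travel":[0,0,0],"twist":[0,0,0]},{"travel":[0,0,0],"twist":[0,0,0]}]'
python3 - <<'E'
from h import *
go([.395,-.279,.120])
snap('wrist','w4');d=load('w4'); print(proj(d,[[.3945,-.279,.155],[.397,-.2797,.115]]))
E
```

```text
time_s: 4.4
tool_pos: [0.396, -0.2803, 0.1222]
tool_rot: [3.142, 0.0, 2.804]
force: [-0.6, -0.3, 0.8]
opening: 0.0853
pos [ 0.396  -0.2803  0.1222] rot [180.     0.   160.65] q [ 0.56  0.3  -0.04  2.08  0.02  0.76  1.75] -> tool delta mm [1.4 0.9 2.2]
[[257.75763726 277.25868472]
 [257.86835193 243.5339278 ]]
```

View pics/w4.png

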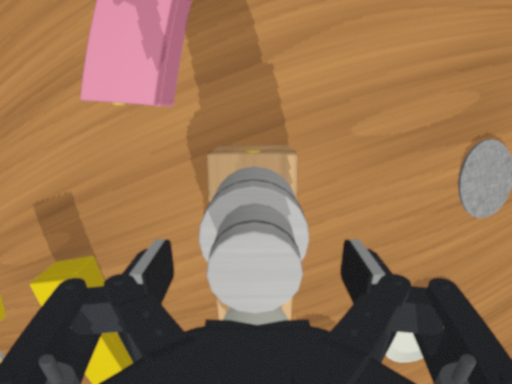

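```bash
python3 - <<'E'
from h import *
d=load('w4'); im=cv2.imread('pics/w4.png')
cv2.imwrite('pics/w4_z.png',cv2.resize(im[150:330,180:330],None,fx=3.3,fy=3.3,interpolation=cv2.INTER_CUBIC))
print('small',circ(onplane(d,[(208,265),(302,265),(255,311.5),(222,298),(288,298)],.155),.021))
print('sug',circ(onplane(d,[(201,235),(308,235)],.115),.031))
E
```

```text
small (array([ 0.39166931, -0.27929262]), np.float64(0.0007210868448828123))
sug (array([ 0.39170591, -0.27985808]), np.float64(0.0012067719445685021))
```

View pics/w4_z.png

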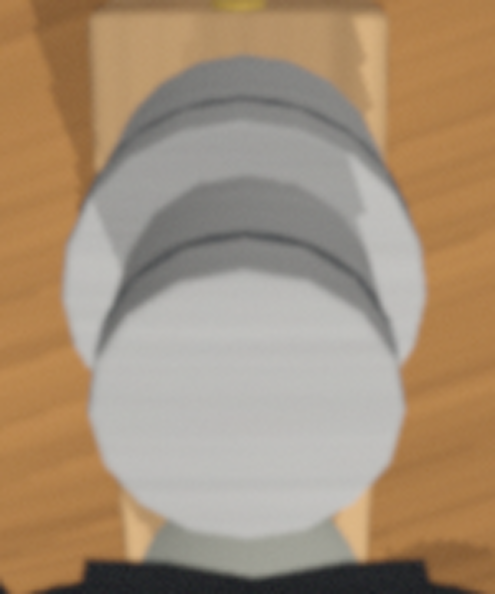

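Nearer view puts the small tin at (0.392,−0.279). I shift 3 mm and close.

```bash
python3 -m pendant '[{"travel":[0.003,0,0.001],"twist":[0,0,0]},{"travel":[0,0,0],"twist":[0,0,0]},{"travel":[0,0,0],"twist":[0,0,0]},{"travel":[0,0,0],"twist":[0,0,0]},{"travel":[0,0,0],"twist":[0,0,0]},{"travel":[0,0,0],"twist":[0,0,0]},{"travel":[0,0,0],"twist":[0,0,0]},{"travel":[0,0,0],"twist":[0,0,0]},{"travel":[0,0,0],"twist":[0,0,0]},{"travel":[0,0,0],"twist":[0,0,0]}]' 0.085 30
python3 -m pendant '[{"travel":[0,0,0],"twist":[0,0,0]},{"travel":[0,0,0],"twist":[0,0,0]},{"travel":[0,0,0],"twist":[0,0,0]},{"travel":[0,0,0],"twist":[0,0,0]},{"travel":[0,0,0],"twist":[0,0,0]},{"travel":[0,0,0],"twist":[0,0,0]},{"travel":[0,0,0],"twist":[0,0,0]},{"travel":[0,0,0],"twist":[0,0,0]},{"travel":[0,0,0],"twist":[0,0,0]},{"travel":[0,0,0],"twist":[0,0,0]}]' 0.03 30
python3 - <<'E'
from h import *
print(bot.read_state()['force']);go([.395,-.279,.120]);snap('wrist','w5')
E
```

```text
time_s: 5.45
tool_pos: [0.3931, -0.2793, 0.1213]
tool_rot: [3.142, 0.0, 2.804]
force: [0.8, 0.4, -0.3]
opening: 0.0847
time_s: 6.45
tool_pos: [0.3933, -0.2794, 0.1215]
tool_rot: [-3.141, 0.001, 2.804]
force: [-0.4, -0.4, 2.9]
opening: 0.0408
[-0.37467493 -0.39483469  2.91506183]
pos [ 0.3933 -0.2794  0.1215] rot [-1.7999e+02  3.0000e-02  1.6065e+02] q [ 0.56  0.3  -0.04  2.09  0.02  0.75  1.75] -> tool delta mm [-1.5  1.   1.5]
```

View pics/w5.png

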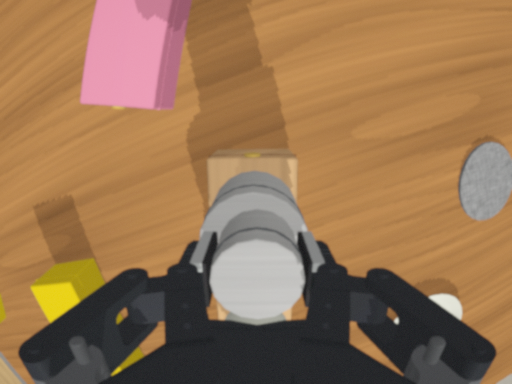

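Gripped (opening 40.8 mm). Now lift, then carry.

```bash
python3 -m pendant '[{"travel":[0,0,-0.004],"twist":[0,0,0]},{"travel":[0,0,-0.008],"twist":[0,0,0]},{"travel":[0,0,-0.012],"twist":[0,0,0]},{"travel":[0,0,-0.012],"twist":[0,0,0]},{"travel":[0,0,-0.012],"twist":[0,0,0]},{"travel":[0,0,-0.012],"twist":[0,0,0]},{"travel":[0,0,-0.01],"twist":[0,0,0]},{"travel":[0,0,-0.005],"twist":[0,0,0]},{"travel":[0,0,0],"twist":[0,0,0]},{"travel":[0,0,0],"twist":[0,0,0]}]'
python3 - <<'E'
from h import *
go([.629,.118,.12]);snap('side','s6'); print(bot.read_state()['force'])
im=cv2.imread('pics/s6.png'); cv2.imwrite('pics/s6z.png',cv2.resize(im[100:260,170:370],None,fx=3.5,fy=3.5,interpolation=cv2.INTER_CUBIC))
E
```

```text
time_s: 7.5
tool_pos: [0.3929, -0.2791, 0.196]
tool_rot: [3.141, -0.001, 2.804]
force: [-0.3, 0.1, -0.9]
opening: 0.0411
pos [ 0.3929 -0.2791  0.196 ] rot [ 1.7999e+02 -3.0000e-02  1.6064e+02] q [ 0.56  0.19 -0.04  2.02  0.01  0.93  1.75] -> tool delta mm [-91.2 452.9  76.1]
[0.54924333 0.33612393 0.15367976]
```

View pics/s6z.png

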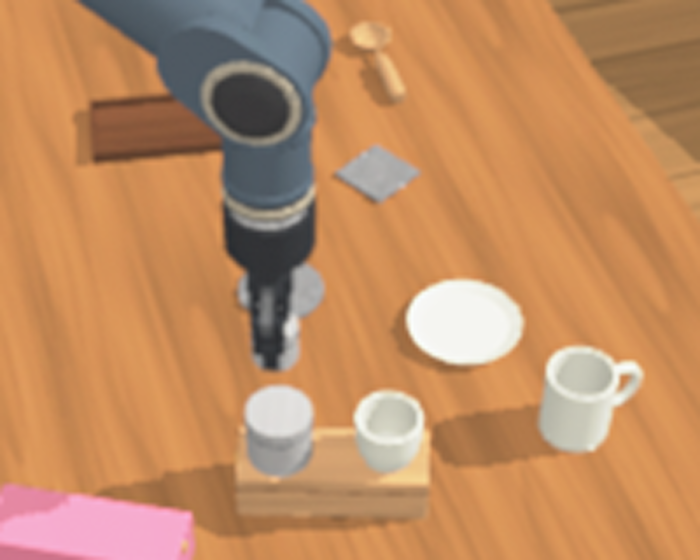

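The small tin is lifted and the sugar tin remains on the box. Carrying to the square mat.

```bash
python3 -m pendant '[{"travel":[-0.004,0.02,0],"twist":[0,0,0]},{"travel":[-0.006,0.03,0],"twist":[0,0,0]},{"travel":[-0.006,0.03,0],"twist":[0,0,0]},{"travel":[-0.006,0.03,0],"twist":[0,0,0]},{"travel":[-0.006,0.03,0],"twist":[0,0,0]},{"travel":[-0.006,0.03,0],"twist":[0,0,0]},{"travel":[-0.006,0.03,0],"twist":[0,0,0]},{"travel":[-0.006,0.03,0],"twist":[0,0,0]},{"travel":[-0.006,0.03,0],"twist":[0,0,0]},{"travel":[-0.006,0.03,0],"twist":[0,0,0]}]'
python3 -m pendant '[{"travel":[-0.006,0.03,0],"twist":[0,0,0]},{"travel":[-0.006,0.03,0],"twist":[0,0,0]},{"travel":[-0.006,0.03,0],"twist":[0,0,0]},{"travel":[-0.006,0.03,0.01],"twist":[0,0,0]},{"travel":[-0.006,0.023,0.02],"twist":[0,0,0]},{"travel":[-0.003,0.01,0.02],"twist":[0,0,0]},{"travel":[0,0,0.02],"twist":[0,0,0]},{"travel":[0,0,0.01],"twist":[0,0,0]},{"travel":[0,0,0],"twist":[0,0,0]},{"travel":[0,0,0],"twist":[0,0,0]}]'
python3 - <<'E'
from h import *
go([.629,.118,.0125]);snap('wrist','w7');snap('scene','c7')
E
```

```text
time_s: 8.55
tool_pos: [0.544, -0.0238, 0.1955]
tool_rot: [-3.141, -0.001, 2.804]
force: [0.1, -0.5, -1.3]
opening: 0.0412
time_s: 9.55
tool_pos: [0.626, 0.1082, 0.1166]
tool_rot: [3.141, 0.0, 2.803]
force: [0.1, -0.6, -0.8]
opening: 0.0412
pos [0.626  0.1082 0.1166] rot [1.7999e+02 2.0000e-02 1.6061e+02] q [-0.08  0.53 -0.22  1.73  0.14  0.89  0.88] -> tool delta mm [  0.5  10.3 104.1]
```

View pics/w7.png

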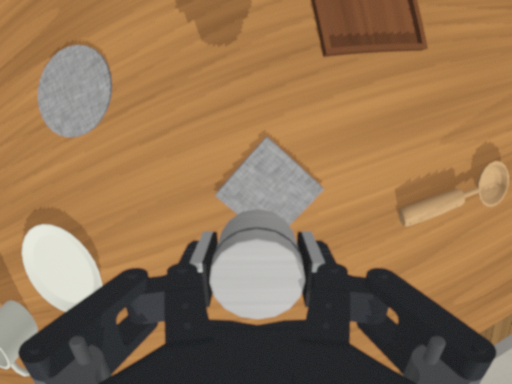

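```bash
python3 -m pendant '[{"travel":[0,0.005,0.005],"twist":[0,0,0]},{"travel":[0,0.005,0.015],"twist":[0,0,0]},{"travel":[0,0,0.02],"twist":[0,0,0]},{"travel":[0,0,0.02],"twist":[0,0,0]},{"travel":[0,0,0.02],"twist":[0,0,0]},{"travel":[0,0,0.01],"twist":[0,0,0]},{"travel":[0,0,0.006],"twist":[0,0,0]},{"travel":[0,0,0.003],"twist":[0,0,0]},{"travel":[0,0,0.001],"twist":[0,0,0]},{"travel":[0,0,0],"twist":[0,0,0]}]'
python3 - <<'E'
from h import *
go([.629,.118,.0115]); print(bot.read_state()['force']);snap('wrist','w8')
E
```

```text
time_s: 10.65
tool_pos: [0.6296, 0.1181, 0.017]
tool_rot: [3.141, 0.001, 2.804]
force: [0.0, -0.5, -1.4]
opening: 0.0413
pos [0.6296 0.1181 0.017 ] rot [1.7996e+02 7.0000e-02 1.6065e+02] q [-0.11  0.66 -0.19  1.78  0.18  0.72  0.83] -> tool delta mm [ 0.6 -0.3  5.5]
[ 1.42953893e-04 -5.12310243e-01 -1.43663709e+00]
```

View pics/w8.png

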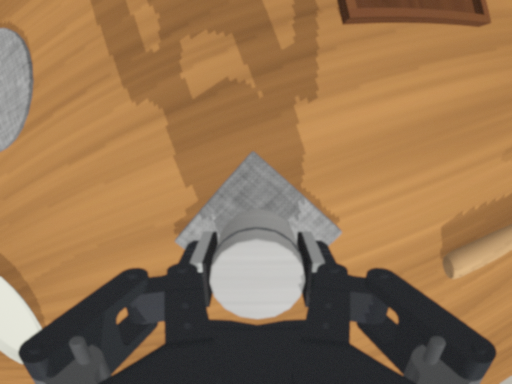

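```bash
python3 -m pendant '[{"travel":[0,0,0.001],"twist":[0,0,0]},{"travel":[0,0,0.001],"twist":[0,0,0]},{"travel":[0,0,0.001],"twist":[0,0,0]},{"travel":[0,0,0.001],"twist":[0,0,0]},{"travel":[0,0,0.001],"twist":[0,0,0]},{"travel":[0,0,0],"twist":[0,0,0]},{"travel":[0,0,0],"twist":[0,0,0]},{"travel":[0,0,0],"twist":[0,0,0]},{"travel":[0,0,0],"twist":[0,0,0]},{"travel":[0,0,0],"twist":[0,0,0]}]'
```

```text
time_s: 11.7
tool_pos: [0.6291, 0.118, 0.0115]
tool_rot: [-3.142, 0.0, 2.804]
force: [-1.2, -0.9, 2.9]
opening: 0.0414
```

Contact felt (force went up by about 4 N). Release and rise.

```bash
python3 -m pendant '[{"travel":[0,0,0],"twist":[0,0,0]},{"travel":[0,0,0],"twist":[0,0,0]},{"travel":[0,0,0],"twist":[0,0,0]},{"travel":[0,0,0],"twist":[0,0,0]},{"travel":[0,0,0],"twist":[0,0,0]},{"travel":[0,0,0],"twist":[0,0,0]},{"travel":[0,0,0],"twist":[0,0,0]},{"travel":[0,0,-0.01],"twist":[0,0,0]},{"travel":[0,0,-0.02],"twist":[0,0,0]},{"travel":[0,0,-0.03],"twist":[0,0,0]}]' 0.085 30
python3 -m pendant '[{"travel":[0,0,-0.04],"twist":[0,0,0]},{"travel":[0,0,-0.04],"twist":[0,0,0]},{"travel":[0,0,-0.03],"twist":[0,0,0]},{"travel":[0,0,-0.02],"twist":[0,0,0]},{"travel":[0,0,0],"twist":[0,0,0]},{"travel":[0,0,0],"twist":[0,0,0]},{"travel":[0,0,0],"twist":[0,0,0]},{"travel":[0,0,0],"twist":[0,0,0]},{"travel":[0,0,0],"twist":[0,0,0]},{"travel":[0,0,0],"twist":[0,0,0]}]'
python3 - <<'E'
from h import *
go([.392,-.2797,.16]); snap('wrist','w9')
E
```

```text
time_s: 12.7
tool_pos: [0.6279, 0.1177, 0.0711]
tool_rot: [-3.14, -0.003, 2.804]
force: [0.0, 0.1, 0.0]
opening: 0.0851
time_s: 13.7
tool_pos: [0.6288, 0.1179, 0.2006]
tool_rot: [-3.141, -0.001, 2.804]
force: [-0.8, 0.2, 0.0]
opening: 0.0847
pos [0.6288 0.1179 0.2006] rot [-1.7997e+02 -6.0000e-02  1.6065e+02] q [-0.08  0.45 -0.23  1.65  0.11  1.06  0.88] -> tool delta mm [  91.7 -453.6   40.9]
```

View pics/w9.png

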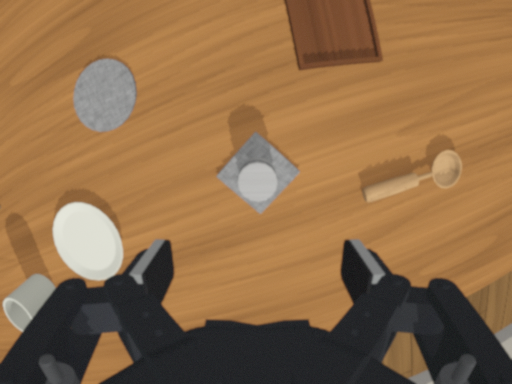

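The small tin stands centred on the square mat at (258,178). Back to the sugar tin.

```bash
python3 -m pendant '[{"travel":[0.006,-0.03,0],"twist":[0,0,0]},{"travel":[0.008,-0.04,0],"twist":[0,0,0]},{"travel":[0.008,-0.04,0],"twist":[0,0,0]},{"travel":[0.008,-0.04,0],"twist":[0,0,0]},{"travel":[0.008,-0.04,0],"twist":[0,0,0]},{"travel":[0.008,-0.04,0],"twist":[0,0,0]},{"travel":[0.008,-0.04,0],"twist":[0,0,0]},{"travel":[0.008,-0.04,0],"twist":[0,0,0]},{"travel":[0.008,-0.04,0],"twist":[0,0,0]},{"travel":[0.008,-0.04,0],"twist":[0,0,0]}]'
python3 -m pendant '[{"travel":[0.008,-0.04,0],"twist":[0,0,0]},{"travel":[0.005,-0.02,0.01],"twist":[0,0,0]},{"travel":[0,0,0.01],"twist":[0,0,0]},{"travel":[0,0,0.01],"twist":[0,0,0]},{"travel":[0,0,0.01],"twist":[0,0,0]},{"travel":[0,0,0],"twist":[0,0,0]},{"travel":[0,0,0],"twist":[0,0,0]},{"travel":[0,0,0],"twist":[0,0,0]},{"travel":[0,0,0],"twist":[0,0,0]},{"travel":[0,0,0],"twist":[0,0,0]}]'
python3 - <<'E'
from h import *
go([.392,-.2797,.072]); snap('wrist','w10')
E
```

```text
time_s: 14.75
tool_pos: [0.4253, -0.2255, 0.2015]
tool_rot: [3.142, 0.001, 2.804]
force: [0.9, -0.1, 0.2]
opening: 0.0851
time_s: 15.75
tool_pos: [0.3944, -0.2765, 0.1617]
tool_rot: [-3.142, 0.001, 2.804]
force: [-0.1, -0.3, -0.6]
opening: 0.085
pos [ 0.3944 -0.2765  0.1617] rot [-1.8000e+02  5.0000e-02  1.6066e+02] q [ 0.56  0.24 -0.05  2.06  0.01  0.85  1.74] -> tool delta mm [ 1.3 -3.8 89.7]
```

View pics/w10.png

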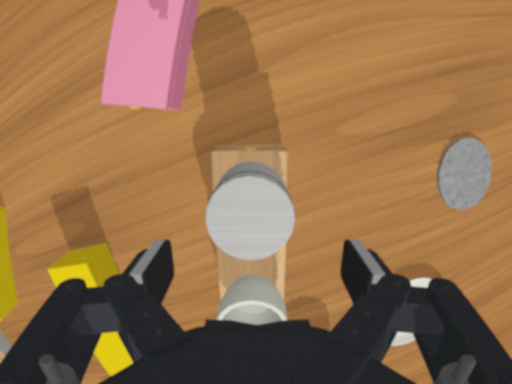

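```bash
python3 - <<'E'
from h import *
d=load('w10')
m,c=blob(d,(250,215),tol=(8,20,0)); print(cv2.boundingRect(c.astype(np.int32)))
# lower half of the outline belongs to the top's rim
L=c[(c[:,1]>212)]; print('sug',circ(onplane(d,L,.115),.031), len(L))
x,_=circ(onplane(d,L,.115),.031); go([*x,.072])
E
```

```text
(206, 176, 89, 84)
sug (array([ 0.39309868, -0.28098206]), np.float64(0.0012503089916559781)) 130
pos [ 0.3943 -0.2765  0.1616] rot [-1.8000e+02  4.0000e-02  1.6065e+02] q [ 0.56  0.24 -0.05  2.06  0.01  0.85  1.74] -> tool delta mm [-0.3 -4.6 89.6]
```

```bash
python3 -m pendant '[{"travel":[0,-0.0025,0.005],"twist":[0,0,0]},{"travel":[0,-0.002,0.01],"twist":[0,0,0]},{"travel":[0,0,0.015],"twist":[0,0,0]},{"travel":[0,0,0.015],"twist":[0,0,0]},{"travel":[0,0,0.015],"twist":[0,0,0]},{"travel":[0,0,0.015],"twist":[0,0,0]},{"travel":[0,0,0.015],"twist":[0,0,0]},{"travel":[0,0,0.005],"twist":[0,0,0]},{"travel":[0,0,0],"twist":[0,0,0]},{"travel":[0,0,0],"twist":[0,0,0]}]'
python3 - <<'E'
from h import *
go([.393,-.2808,.066]); snap('wrist','w11'); print(bot.read_state()['force'])
E
```

```text
time_s: 16.8
tool_pos: [0.3928, -0.2809, 0.0665]
tool_rot: [-3.142, 0.0, 2.804]
force: [0.2, 0.1, -0.2]
opening: 0.0851
pos [ 0.3928 -0.2809  0.0665] rot [-1.8000e+02  3.0000e-02  1.6064e+02] q [ 0.57  0.39 -0.04  2.13  0.03  0.63  1.74] -> tool delta mm [-0.2  0.2  0.5]
[-0.61441038 -0.20011512 -0.18292208]
```

View pics/w11.png

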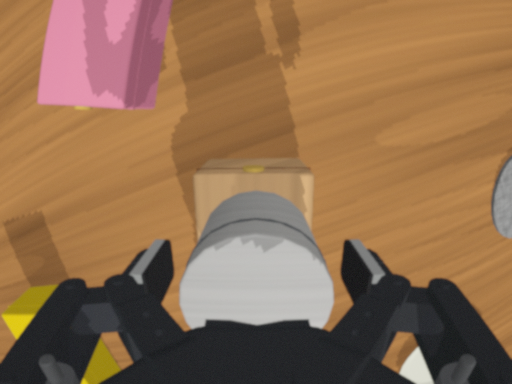

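Centred between the jaws (tin spans columns 182–333). Close with 50 N and lift.

```bash
python3 -m pendant '[{"travel":[0,0,0],"twist":[0,0,0]},{"travel":[0,0,0],"twist":[0,0,0]},{"travel":[0,0,0],"twist":[0,0,0]},{"travel":[0,0,0],"twist":[0,0,0]},{"travel":[0,0,0],"twist":[0,0,0]},{"travel":[0,0,0],"twist":[0,0,0]},{"travel":[0,0,0],"twist":[0,0,0]},{"travel":[0,0,0],"twist":[0,0,0]},{"travel":[0,0,0],"twist":[0,0,0]},{"travel":[0,0,0],"twist":[0,0,0]}]' 0.05 50
```

```text
time_s: 17.85
tool_pos: [0.393, -0.2811, 0.0671]
tool_rot: [-3.141, 0.001, 2.804]
force: [-1.4, 0.7, 5.9]
opening: 0.0609
```

```bash
python3 -m pendant '[{"travel":[0,0,-0.003],"twist":[0,0,0]},{"travel":[0,0,-0.006],"twist":[0,0,0]},{"travel":[0,0,-0.01],"twist":[0,0,0]},{"travel":[0,0,-0.015],"twist":[0,0,0]},{"travel":[0,0,-0.015],"twist":[0,0,0]},{"travel":[0,0,-0.015],"twist":[0,0,0]},{"travel":[0,0,-0.01],"twist":[0,0,0]},{"travel":[0,0,-0.006],"twist":[0,0,0]},{"travel":[0,0,0],"twist":[0,0,0]},{"travel":[0,0,0],"twist":[0,0,0]}]'
python3 - <<'E'
from h import *
go([.470,-.0285,.08]); snap('side','s12'); print(bot.read_state()['force'])
im=cv2.imread('pics/s12.png'); cv2.imwrite('pics/s12z.png',cv2.resize(im[100:260,170:370],None,fx=3.5,fy=3.5,interpolation=cv2.INTER_CUBIC))
E
```

```text
time_s: 18.85
tool_pos: [0.3923, -0.2805, 0.1459]
tool_rot: [3.141, -0.001, 2.804]
force: [-0.3, 0.8, -3.3]
opening: 0.0607
pos [ 0.3923 -0.2805  0.1459] rot [ 1.7998e+02 -5.0000e-02  1.6065e+02] q [ 0.57  0.26 -0.04  2.07  0.02  0.81  1.75] -> tool delta mm [ 10.1 263.5  66. ]
[-0.13058393  0.22046757 -2.36469945]
```

View pics/s12z.png

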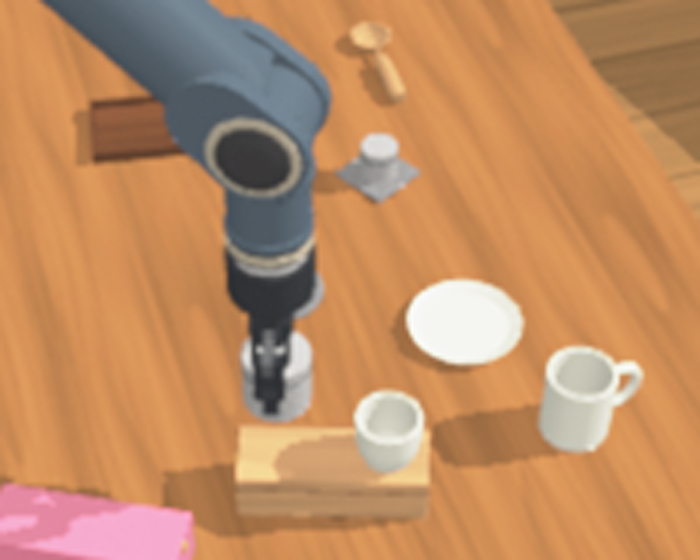

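Sugar tin lifted, cup and box stay. Carry to the round mat.

```bash
python3 -m pendant '[{"travel":[0.001,0.015,0],"twist":[0,0,0]},{"travel":[0.001,0.03,0],"twist":[0,0,0]},{"travel":[0.001,0.035,0],"twist":[0,0,0]},{"travel":[0.001,0.035,0],"twist":[0,0,0]},{"travel":[0.001,0.035,0],"twist":[0,0,0]},{"travel":[0.001,0.035,0.01],"twist":[0,0,0]},{"travel":[0.001,0.035,0.02],"twist":[0,0,0]},{"travel":[0.001,0.025,0.02],"twist":[0,0,0]},{"travel":[0.001,0.012,0.01],"twist":[0,0,0]},{"travel":[0.001,0.006,0],"twist":[0,0,0]}]'
python3 - <<'E'
from h import *
go([.470,-.0285,.019]); snap('wrist','w13')
E
```

```text
time_s: 19.9
tool_pos: [0.469, -0.0276, 0.0844]
tool_rot: [-3.141, -0.004, 2.806]
force: [-0.9, -0.3, -2.7]
opening: 0.0608
pos [ 0.469  -0.0276  0.0844] rot [-179.95   -0.26  160.8 ] q [ 0.12  0.35 -0.18  2.14  0.1   0.67  1.11] -> tool delta mm [-1.5 -0.5 65.4]
```

View pics/w13.png

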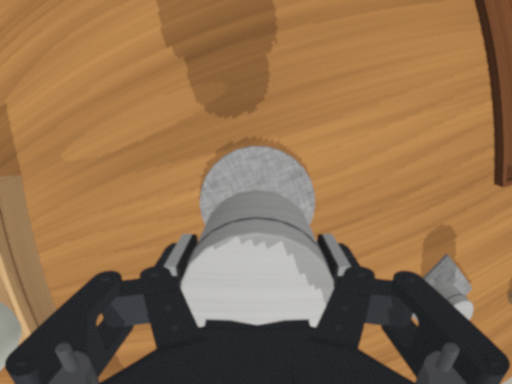

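```bash
python3 -m pendant '[{"travel":[-0.001,0,0.006],"twist":[0,0,0]},{"travel":[0,0,0.012],"twist":[0,0,0]},{"travel":[0,0,0.015],"twist":[0,0,0]},{"travel":[0,0,0.013],"twist":[0,0,0]},{"travel":[0,0,0.01],"twist":[0,0,0]},{"travel":[0,0,0.005],"twist":[0,0,0]},{"travel":[0,0,0.002],"twist":[0,0,0]},{"travel":[0,0,0.001],"twist":[0,0,0]},{"travel":[0,0,0.001],"twist":[0,0,0]},{"travel":[0,0,0],"twist":[0,0,0]}]'
```

```text
time_s: 20.95
tool_pos: [0.4716, -0.0296, 0.0216]
tool_rot: [3.141, 0.001, 2.804]
force: [-0.0, 0.2, -2.9]
opening: 0.0606
```

```bash
python3 -m pendant '[{"travel":[0,0,0.001],"twist":[0,0,0]},{"travel":[0,0,0.001],"twist":[0,0,0]},{"travel":[0,0,0.001],"twist":[0,0,0]},{"travel":[0,0,0.001],"twist":[0,0,0]},{"travel":[0,0,0.0005],"twist":[0,0,0]},{"travel":[0,0,0],"twist":[0,0,0]},{"travel":[0,0,0],"twist":[0,0,0]},{"travel":[0,0,0],"twist":[0,0,0]},{"travel":[0,0,0],"twist":[0,0,0]},{"travel":[0,0,0],"twist":[0,0,0]}]'
```

```text
time_s: 21.95
tool_pos: [0.4713, -0.0296, 0.0172]
tool_rot: [3.142, 0.0, 2.804]
force: [-2.4, -0.4, 4.8]
opening: 0.0609
```

Contact felt. Release and rise, drifting toward the cup after rising.

```bash
python3 -m pendant '[{"travel":[0,0,0],"twist":[0,0,0]},{"travel":[0,0,0],"twist":[0,0,0]},{"travel":[0,0,0],"twist":[0,0,0]},{"travel":[0,0,0],"twist":[0,0,0]},{"travel":[0,0,0],"twist":[0,0,0]},{"travel":[0,0,0],"twist":[0,0,0]},{"travel":[0,0,0],"twist":[0,0,0]},{"travel":[0,0,-0.01],"twist":[0,0,0]},{"travel":[0,0,-0.02],"twist":[0,0,0]},{"travel":[0,0,-0.03],"twist":[0,0,0]}]' 0.085 25
python3 -m pendant '[{"travel":[0,0,-0.04],"twist":[0,0,0]},{"travel":[0,0,-0.04],"twist":[0,0,0]},{"travel":[0,0,-0.03],"twist":[0,0,0]},{"travel":[0,0,-0.01],"twist":[0,0,0]},{"travel":[0,0,0],"twist":[0,0,0]},{"travel":[0,0,0],"twist":[0,0,0]},{"travel":[0,0,0],"twist":[0,0,0]},{"travel":[0,0,0],"twist":[0,0,0]},{"travel":[0,0,0],"twist":[0,0,0]},{"travel":[0,0,0],"twist":[0,0,0]}]'
python3 - <<'E'
from h import *
go([.488,-.315,.16]); snap('wrist','w14')
E
```

```text
time_s: 22.95
tool_pos: [0.4702, -0.0295, 0.077]
tool_rot: [-3.141, -0.003, 2.804]
force: [1.0, 0.1, 0.4]
opening: 0.0851
time_s: 23.95
tool_pos: [0.471, -0.0295, 0.1962]
tool_rot: [-3.141, -0.001, 2.804]
force: [-0.5, -0.7, 0.2]
opening: 0.085
pos [ 0.471  -0.0295  0.1962] rot [-1.7999e+02 -7.0000e-02  1.6065e+02] q [ 0.15  0.19 -0.2   2.03  0.04  0.93  1.16] -> tool delta mm [-110.6 -263.7   36.1]
```

View pics/w14.png

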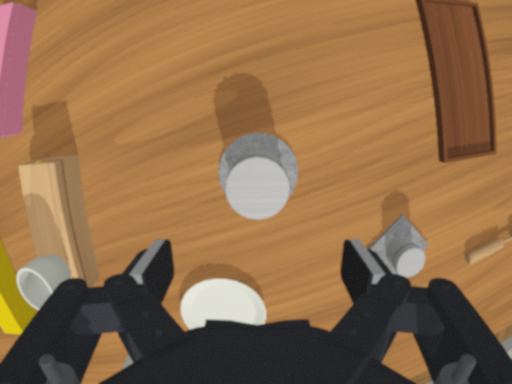

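The sugar tin stands on the round mat (258,185). Next, the cup.

```bash
python3 -m pendant '[{"travel":[-0.008,-0.02,0],"twist":[0,0,0]},{"travel":[-0.013,-0.03,0],"twist":[0,0,0]},{"travel":[-0.013,-0.03,0],"twist":[0,0,0]},{"travel":[-0.013,-0.03,0],"twist":[0,0,0]},{"travel":[-0.013,-0.03,0],"twist":[0,0,0]},{"travel":[-0.013,-0.03,0],"twist":[0,0,0]},{"travel":[-0.013,-0.03,0.006],"twist":[0,0,0]},{"travel":[-0.012,-0.03,0.01],"twist":[0,0,0]},{"travel":[-0.008,-0.022,0.01],"twist":[0,0,0]},{"travel":[-0.004,-0.01,0.01],"twist":[0,0,0]}]'
python3 -m pendant '[{"travel":[0,0,0],"twist":[0,0,0]},{"travel":[0,0,0],"twist":[0,0,0]},{"travel":[0,0,0],"twist":[0,0,0]},{"travel":[0,0,0],"twist":[0,0,0]},{"travel":[0,0,0],"twist":[0,0,0]},{"travel":[0,0,0],"twist":[0,0,0]},{"travel":[0,0,0],"twist":[0,0,0]},{"travel":[0,0,0],"twist":[0,0,0]},{"travel":[0,0,0],"twist":[0,0,0]},{"travel":[0,0,0],"twist":[0,0,0]}]'
python3 - <<'E'
from h import *
go([.488,-.315,.16]); snap('wrist','w15')
im=cv2.imread('pics/w15.png'); cv2.imwrite('pics/w15z.png',cv2.resize(im[140:290,180:340],None,fx=4,fy=4,interpolation=cv2.INTER_CUBIC))
E
```

```text
time_s: 25.0
tool_pos: [0.4876, -0.316, 0.1601]
tool_rot: [-3.141, 0.0, 2.8]
force: [-0.9, -0.1, 0.2]
opening: 0.085
time_s: 26.0
tool_pos: [0.4882, -0.3133, 0.1608]
tool_rot: [3.142, 0.0, 2.804]
force: [-0.6, 0.1, -0.2]
opening: 0.0851
pos [ 0.4882 -0.3133  0.1608] rot [180.     0.   160.64] q [ 0.52  0.39 -0.03  1.84  0.01  0.92  1.72] -> tool delta mm [-0.4 -1.7  0.8]
```

View pics/w15z.png

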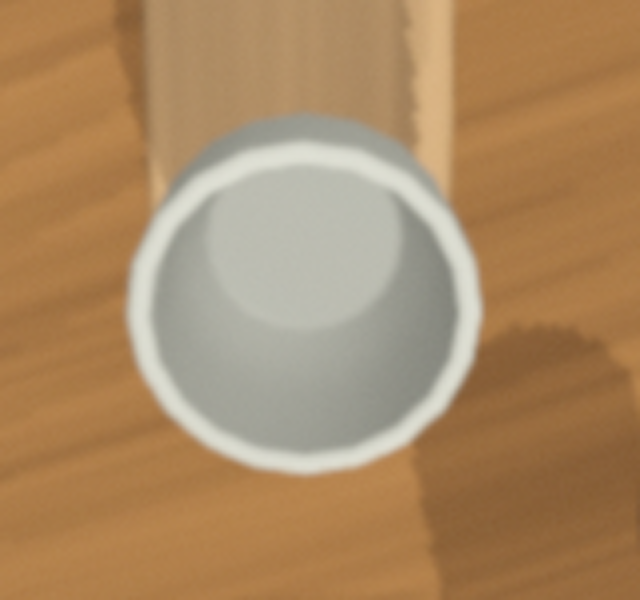

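```bash
python3 - <<'E'
from h import *
d=load('w15'); z=np.array([(305,141),(482,310),(305,474),(127,310),(430,190),(180,190),(430,425),(180,425)])/4+[180-.4,140-.4]
x,e=circ(onplane(d,z,.110),.031); print(x,e); go([*x,.074])
E
```

```text
[ 0.49005173 -0.31434774] 0.0001137029374395429
pos [ 0.4882 -0.3133  0.1608] rot [180.     0.   160.64] q [ 0.52  0.39 -0.03  1.84  0.01  0.92  1.72] -> tool delta mm [-2.1 -0.4 86.8]
```

```bash
python3 -m pendant '[{"travel":[-0.0015,0,0.006],"twist":[0,0,0]},{"travel":[0,0,0.012],"twist":[0,0,0]},{"travel":[0,0,0.014],"twist":[0,0,0]},{"travel":[0,0,0.014],"twist":[0,0,0]},{"travel":[0,0,0.014],"twist":[0,0,0]},{"travel":[0,0,0.014],"twist":[0,0,0]},{"travel":[0,0,0.012],"twist":[0,0,0]},{"travel":[0,0,0.005],"twist":[0,0,0]},{"travel":[0,0,0],"twist":[0,0,0]},{"travel":[0,0,0],"twist":[0,0,0]}]'
python3 - <<'E'
from h import *
go([.490,-.3143,.07]); snap('wrist','w16')
E
```

```text
time_s: 27.05
tool_pos: [0.49, -0.3139, 0.0701]
tool_rot: [-3.142, 0.001, 2.804]
force: [-0.0, 1.4, 0.1]
opening: 0.0847
pos [ 0.49   -0.3139  0.0701] rot [-1.8000e+02  5.0000e-02  1.6065e+02] q [ 0.52  0.5  -0.03  1.9   0.02  0.73  1.71] -> tool delta mm [-0.1 -0.4  0.1]
```

View pics/w16.png

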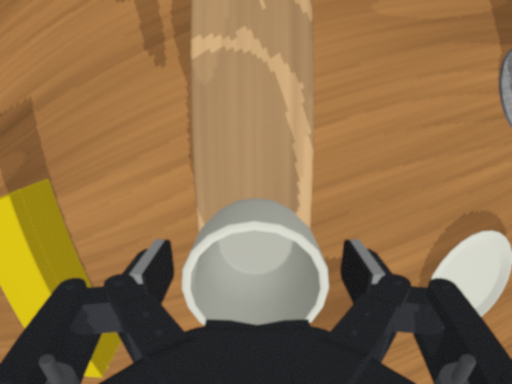

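Cup centred between the jaws (columns 183–328). Close gently and lift slowly.

```bash
python3 -m pendant '[{"travel":[0,0,0],"twist":[0,0,0]},{"travel":[0,0,0],"twist":[0,0,0]},{"travel":[0,0,0],"twist":[0,0,0]},{"travel":[0,0,0],"twist":[0,0,0]},{"travel":[0,0,0],"twist":[0,0,0]},{"travel":[0,0,0],"twist":[0,0,0]},{"travel":[0,0,0],"twist":[0,0,0]},{"travel":[0,0,0],"twist":[0,0,0]},{"travel":[0,0,0],"twist":[0,0,0]},{"travel":[0,0,0],"twist":[0,0,0]}]' 0.055 25
```

```text
time_s: 28.1
tool_pos: [0.4901, -0.314, 0.0708]
tool_rot: [-3.141, 0.001, 2.804]
force: [-2.3, -0.3, 6.8]
opening: 0.0623
```

```bash
python3 -c "
from h import *
go([.49,-.3143,.07]);snap('wrist','w17')"; python3 -m pendant '[{"travel":[0,0,-0.002],"twist":[0,0,0]},{"travel":[0,0,-0.004],"twist":[0,0,0]},{"travel":[0,0,-0.008],"twist":[0,0,0]},{"travel":[0,0,-0.01],"twist":[0,0,0]},{"travel":[0,0,-0.01],"twist":[0,0,0]},{"travel":[0,0,-0.01],"twist":[0,0,0]},{"travel":[0,0,-0.008],"twist":[0,0,0]},{"travel":[0,0,-0.004],"twist":[0,0,0]},{"travel":[0,0,-0.002],"twist":[0,0,0]},{"travel":[0,0,0],"twist":[0,0,0]}]'
python3 - <<'E'
from h import *
go([.6373,-.139,.09]); snap('side','s18'); snap('wrist','w18')
im=cv2.imread('pics/s18.png'); cv2.imwrite('pics/s18z.png',cv2.resize(im[100:260,170:370],None,fx=3.5,fy=3.5,interpolation=cv2.INTER_CUBIC))
E
```

```text
pos [ 0.4901 -0.314   0.0708] rot [-1.7999e+02  8.0000e-02  1.6064e+02] q [ 0.52  0.5  -0.03  1.9   0.02  0.73  1.71] -> tool delta mm [-0.  -0.3  0.8]
time_s: 29.15
tool_pos: [0.4896, -0.3137, 0.1279]
tool_rot: [3.142, 0.0, 2.804]
force: [-1.2, 0.7, -1.8]
opening: 0.0628
pos [ 0.4896 -0.3137  0.1279] rot [1.8000e+02 1.0000e-02 1.6065e+02] q [ 0.52  0.43 -0.03  1.86  0.02  0.85  1.71] -> tool delta mm [-81.4 213.8  38. ]
```

View pics/s18z.png

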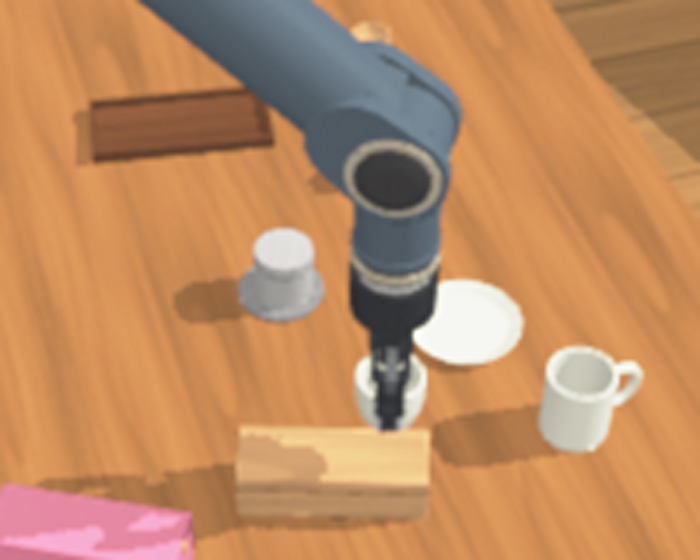

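View pics/w18.png

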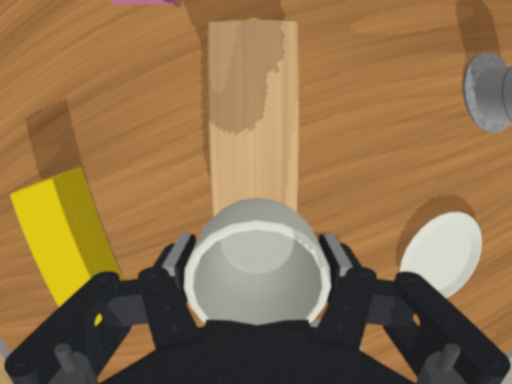

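```bash
python3 - <<'E'
from h import *
d=load('w18'); im=cv2.imread('pics/w18.png')
g=cv2.cvtColor(im,cv2.COLOR_BGR2GRAY)
z=d['pos'][2]+.0392
pts=np.array([(184.5,285),(331,285),(257,222),(212,236),(302,236)])
x,e=circ(onplane(d,pts,z),.031); print(x,e, 'tool offset', R.from_euler('xyz',d['rot']).as_matrix().T@(np.r_[x,0]-np.r_[d['pos'][:2],0]))
E
```

```text
[ 0.49095575 -0.31339167] 0.0003511811544910544 tool offset [-1.29964621e-03  6.83376559e-04 -3.49517609e-07]
```

Cup held about 1 mm from the tool axis. Carry it above the saucer.

```bash
python3 -m pendant '[{"travel":[-0.004,0.01,0],"twist":[0,0,0]},{"travel":[-0.008,0.02,0],"twist":[0,0,0]},{"travel":[-0.01,0.026,0],"twist":[0,0,0]},{"travel":[-0.01,0.028,0],"twist":[0,0,0]},{"travel":[-0.01,0.028,0],"twist":[0,0,0]},{"travel":[-0.01,0.028,0],"twist":[0,0,0]},{"travel":[-0.01,0.028,0.004],"twist":[0,0,0]},{"travel":[-0.009,0.024,0.01],"twist":[0,0,0]},{"travel":[-0.006,0.014,0.014],"twist":[0,0,0]},{"travel":[-0.003,0.008,0.01],"twist":[0,0,0]}]'
python3 -m pendant '[{"travel":[0,0,0],"twist":[0,0,0]},{"travel":[0,0,0],"twist":[0,0,0]},{"travel":[0,0,0],"twist":[0,0,0]},{"travel":[0,0,0],"twist":[0,0,0]},{"travel":[0,0,0],"twist":[0,0,0]},{"travel":[0,0,0],"twist":[0,0,0]},{"travel":[0,0,0],"twist":[0,0,0]},{"travel":[0,0,0],"twist":[0,0,0]},{"travel":[0,0,0],"twist":[0,0,0]},{"travel":[0,0,0],"twist":[0,0,0]}]'
python3 - <<'E'
from h import *
go([.6365,-.1395,.03]); snap('wrist','w19'); snap('side','s19'); snap('scene','c19')
E
```

```text
time_s: 30.25
tool_pos: [0.6363, -0.1361, 0.088]
tool_rot: [3.141, -0.002, 2.806]
force: [-1.1, -1.0, -2.3]
opening: 0.0625
time_s: 31.25
tool_pos: [0.636, -0.1383, 0.0898]
tool_rot: [3.142, -0.0, 2.804]
force: [0.2, 0.6, -1.9]
opening: 0.0626
pos [ 0.636  -0.1383  0.0898] rot [180.    -0.   160.65] q [ 0.19  0.57 -0.06  1.72  0.04  0.85  1.35] -> tool delta mm [-0.8 -1.  59.8]
```

View pics/w19.png

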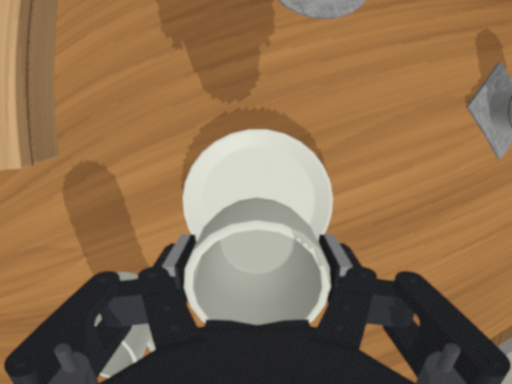

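```bash
python3 - <<'E'
from h import *
d=load('w19'); 
pts=np.array([(182.5,198),(332.5,198),(257,129),(205,149),(309,149)])
x,e=circ(onplane(d,pts,.012),.060); print('saucer',x,e); go([*x,.03])
E
```

```text
saucer [ 0.63823485 -0.13825474] 0.0003163355364576362
pos [ 0.6361 -0.1382  0.0898] rot [179.99   0.   160.65] q [ 0.19  0.57 -0.06  1.72  0.04  0.85  1.35] -> tool delta mm [-2.1  0.7 59.8]
```

Same camera gives saucer and cup offsets agreeing to under 1 mm. Descend.

```bash
python3 -m pendant '[{"travel":[-0.001,0,0.004],"twist":[0,0,0]},{"travel":[0,0,0.008],"twist":[0,0,0]},{"travel":[0,0,0.012],"twist":[0,0,0]},{"travel":[0,0,0.012],"twist":[0,0,0]},{"travel":[0,0,0.01],"twist":[0,0,0]},{"travel":[0,0,0.008],"twist":[0,0,0]},{"travel":[0,0,0.004],"twist":[0,0,0]},{"travel":[0,0,0.002],"twist":[0,0,0]},{"travel":[0,0,0.001],"twist":[0,0,0]},{"travel":[0,0,0],"twist":[0,0,0]}]'
python3 -m pendant '[{"travel":[0,0,0.0005],"twist":[0,0,0]},{"travel":[0,0,0.0005],"twist":[0,0,0]},{"travel":[0,0,0.0005],"twist":[0,0,0]},{"travel":[0,0,0.0005],"twist":[0,0,0]},{"travel":[0,0,0.0005],"twist":[0,0,0]},{"travel":[0,0,0.0005],"twist":[0,0,0]},{"travel":[0,0,0.0005],"twist":[0,0,0]},{"travel":[0,0,0.0005],"twist":[0,0,0]},{"travel":[0,0,0],"twist":[0,0,0]},{"travel":[0,0,0],"twist":[0,0,0]}]'
```

```text
time_s: 32.4
tool_pos: [0.6373, -0.1387, 0.0291]
tool_rot: [3.141, 0.001, 2.804]
force: [-0.7, 0.2, -1.7]
opening: 0.0619
time_s: 33.4
tool_pos: [0.637, -0.1387, 0.0248]
tool_rot: [3.142, 0.0, 2.804]
force: [0.4, -0.3, -2.5]
opening: 0.0625
```

```bash
python3 -m pendant '[{"travel":[0,0,0.0003],"twist":[0,0,0]},{"travel":[0,0,0.0003],"twist":[0,0,0]},{"travel":[0,0,0.0003],"twist":[0,0,0]},{"travel":[0,0,0.0003],"twist":[0,0,0]},{"travel":[0,0,0.0003],"twist":[0,0,0]},{"travel":[0,0,0.0003],"twist":[0,0,0]},{"travel":[0,0,0.0003],"twist":[0,0,0]},{"travel":[0,0,0.0003],"twist":[0,0,0]},{"travel":[0,0,0],"twist":[0,0,0]},{"travel":[0,0,0],"twist":[0,0,0]}]'
```

```text
time_s: 34.4
tool_pos: [0.637, -0.1387, 0.0224]
tool_rot: [3.142, 0.0, 2.804]
force: [-0.7, -0.6, -1.2]
opening: 0.0623
```

```bash
python3 -m pendant '[{"travel":[0,0,0.0002],"twist":[0,0,0]},{"travel":[0,0,0.0002],"twist":[0,0,0]},{"travel":[0,0,0.0002],"twist":[0,0,0]},{"travel":[0,0,0.0002],"twist":[0,0,0]},{"travel":[0,0,0],"twist":[0,0,0]},{"travel":[0,0,0],"twist":[0,0,0]},{"travel":[0,0,0],"twist":[0,0,0]},{"travel":[0,0,0],"twist":[0,0,0]},{"travel":[0,0,0],"twist":[0,0,0]},{"travel":[0,0,0],"twist":[0,0,0]}]'
```

```text
time_s: 35.4
tool_pos: [0.637, -0.1386, 0.0218]
tool_rot: [3.142, -0.0, 2.804]
force: [-1.6, 0.6, 2.5]
opening: 0.0623
```

Gentle contact (about 4 N change). Release, let the fingers open, and rise.

```bash
python3 -m pendant '[{"travel":[0,0,0],"twist":[0,0,0]},{"travel":[0,0,0],"twist":[0,0,0]},{"travel":[0,0,0],"twist":[0,0,0]},{"travel":[0,0,0],"twist":[0,0,0]},{"travel":[0,0,0],"twist":[0,0,0]},{"travel":[0,0,0],"twist":[0,0,0]},{"travel":[0,0,0],"twist":[0,0,0]},{"travel":[0,0,-0.006],"twist":[0,0,0]},{"travel":[0,0,-0.012],"twist":[0,0,0]},{"travel":[0,0,-0.02],"twist":[0,0,0]}]' 0.085 25
python3 -m pendant '[{"travel":[0,0,-0.03],"twist":[0,0,0]},{"travel":[0,0,-0.04],"twist":[0,0,0]},{"travel":[0,0,-0.04],"twist":[0,0,0]},{"travel":[0,0,-0.03],"twist":[0,0,0]},{"travel":[0,0,0],"twist":[0,0,0]},{"travel":[0,0,0],"twist":[0,0,0]},{"travel":[0,0,0],"twist":[0,0,0]},{"travel":[0,0,0],"twist":[0,0,0]},{"travel":[0,0,0],"twist":[0,0,0]},{"travel":[0,0,0],"twist":[0,0,0]}]'
python3 - <<'E'
from h import *
go([.441,-.299,.14]); snap('wrist','w20')
im=cv2.imread('pics/w20.png'); cv2.imwrite('pics/w20z.png',cv2.resize(im[100:280,150:370],None,fx=3.5,fy=3.5,interpolation=cv2.INTER_CUBIC))
E
```

```text
time_s: 36.4
tool_pos: [0.6363, -0.1385, 0.0598]
tool_rot: [-3.141, -0.002, 2.804]
force: [-0.2, 1.1, 1.4]
opening: 0.0849
time_s: 37.4
tool_pos: [0.6367, -0.1386, 0.1988]
tool_rot: [-3.141, -0.001, 2.804]
force: [0.6, 0.6, 0.7]
opening: 0.0853
pos [ 0.6367 -0.1386  0.1988] rot [-1.7999e+02 -8.0000e-02  1.6065e+02] q [ 0.19  0.46 -0.06  1.63  0.03  1.06  1.36] -> tool delta mm [ 131.4 -216.2   59. ]
```

View pics/w20.png

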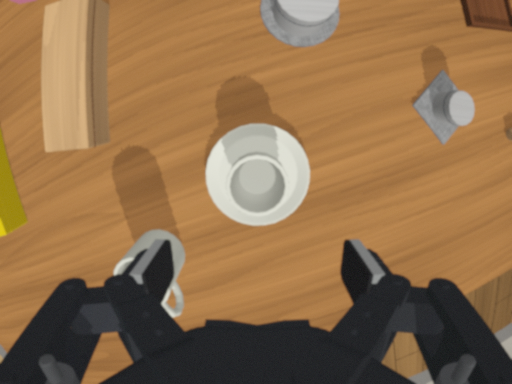

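View pics/w20z.png

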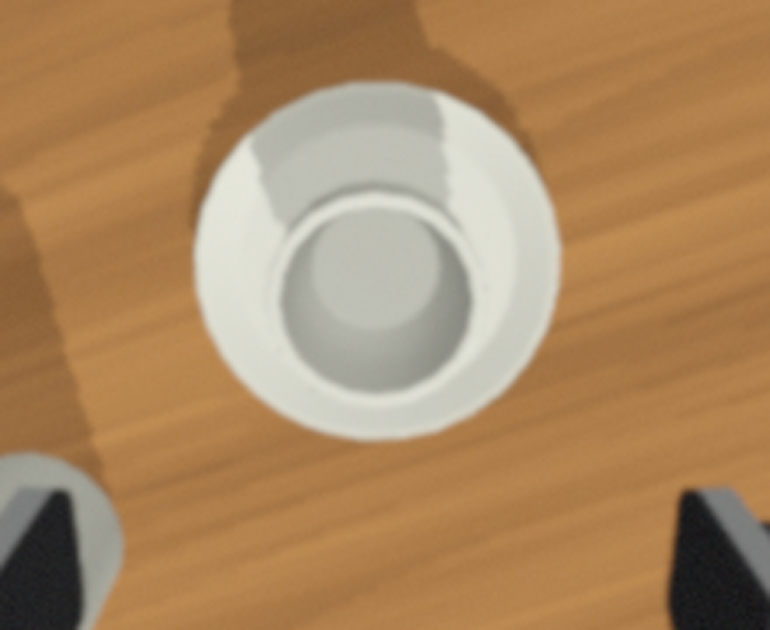

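```bash
python3 - <<'E'
from h import *
d=load('w20'); o=np.array([150-.4,100-.4])
s=np.array([(194,260),(561,260),(378,81),(378,440)])/3.5+o; c=np.array([(268,300),(484,300),(376,191),(376,407)])/3.5+o
print('saucer',circ(onplane(d,s,.012),.06),'cup',circ(onplane(d,c,.061),.031))
E
python3 -m pendant '[{"travel":[0.01,-0.016,0],"twist":[0,0,0]},{"travel":[0.014,-0.022,0],"twist":[0,0,0]},{"travel":[0.015,-0.025,0],"twist":[0,0,0]},{"travel":[0.015,-0.025,0],"twist":[0,0,0]},{"travel":[0.015,-0.025,0],"twist":[0,0,0]},{"travel":[0.015,-0.025,0],"twist":[0,0,0]},{"travel":[0.015,-0.025,0],"twist":[0,0,0]},{"travel":[0.015,-0.025,0.01],"twist":[0,0,0]},{"travel":[0.011,-0.018,0.01],"twist":[0,0,0]},{"travel":[0.006,-0.01,0.01],"twist":[0,0,0]}]'
python3 -m pendant '[{"travel":[0,0,0],"twist":[0,0,0]},{"travel":[0,0,0],"twist":[0,0,0]},{"travel":[0,0,0],"twist":[0,0,0]},{"travel":[0,0,0],"twist":[0,0,0]},{"travel":[0,0,0],"twist":[0,0,0]},{"travel":[0,0,0],"twist":[0,0,0]},{"travel":[0,0,0],"twist":[0,0,0]},{"travel":[0,0,0],"twist":[0,0,0]},{"travel":[0,0,0],"twist":[0,0,0]},{"travel":[0,0,0],"twist":[0,0,0]}]'
python3 - <<'E'
from h import *
go([.441,-.299,.14]); snap('wrist','w21');snap('side','s21')
E
```

```text
saucer (array([ 0.63781135, -0.13795328]), np.float64(9.112022284939875e-05)) cup (array([ 0.63706849, -0.13823403]), np.float64(0.0008293959146373452))
time_s: 38.45
tool_pos: [0.4388, -0.3012, 0.1694]
tool_rot: [-3.141, -0.0, 2.8]
force: [0.5, -0.3, 0.1]
opening: 0.0851
time_s: 39.45
tool_pos: [0.4418, -0.2991, 0.1696]
tool_rot: [3.142, 0.0, 2.804]
force: [0.4, 0.2, 0.3]
opening: 0.0849
pos [ 0.4418 -0.2991  0.1696] rot [180.     0.   160.64] q [ 0.52  0.31  0.    1.94 -0.    0.9   1.75] -> tool delta mm [ 0.8 -0.2 29.6]
```

View pics/w21.png

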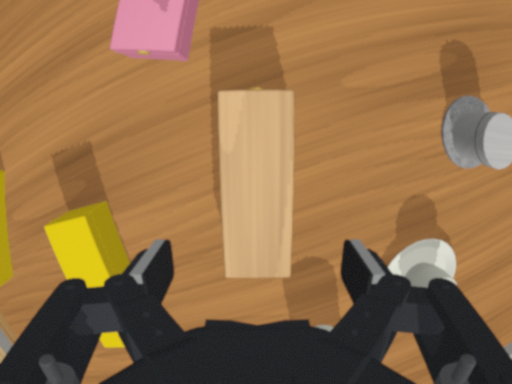

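Cup is within about 1 mm of the saucer's centre. The box top spans about (219,91)–(291,277). I'll measure it and the tray together.

```bash
python3 - <<'E'
from h import *
d=load('w21'); m,c=blob(d,(256,190),tol=(10,22,0)); 
P=onplane(d,c,.055); print(cv2.minAreaRect((P[:,:2]*1000).astype(np.float32)), cv2.boundingRect(c.astype(np.int32)))
q=onplane(d,[(219,91),(294,91),(291,277),(225,277)],.055); print(q.round(4),q.mean(0)); 
for a,b in [(0,3),(1,2)]: v=q[b]-q[a]; print(np.linalg.norm(v),np.degrees(np.arctan2(v[1],v[0])))
go([*q.mean(0)[:2],.02])
# tray in side view: dark wood
for n in ['s21','w14']:
    d=load(n); im=d['color']; hsv=cv2.cvtColor(im,cv2.COLOR_RGB2HSV)
    u,v=(221,136) if n=='s21' else (465,90)
    print(n,hsv[v,u],hsv[v,u-60])
    mm=((hsv[...,2]<hsv[v,u,2]+25)&(hsv[...,0]<20)).astype(np.uint8)
    k,l=cv2.connectedComponents(mm); kk=(l==l[v,u]).astype(np.uint8); print(kk.sum(),cv2.boundingRect(kk))
    cv2.imwrite('pics/'+n+'_tray.png',cv2.resize(cv2.cvtColor(im,cv2.COLOR_RGB2BGR)[max(0,v-95):v+95,max(0,u-95):u+95],None,fx=3.2,fy=3.2))
E
```

```text
((441.23095703125, -298.58477783203125), (65.55751037597656, 180.0629119873047), 71.03498840332031) (218, 89, 76, 189)
[[ 0.3468 -0.2996  0.055 ]
 [ 0.3681 -0.239   0.055 ]
 [ 0.5377 -0.2958  0.055 ]
 [ 0.5155 -0.3588  0.055 ]] [ 0.44199559 -0.2983127   0.055     ]
0.17875344923394734 -19.31657566730832
0.17880523389387615 -18.526380810484365
pos [ 0.4418 -0.2991  0.1696] rot [180.     0.   160.64] q [ 0.52  0.31  0.    1.94 -0.    0.9   1.75] -> tool delta mm [  0.    0.8 149.6]
s21 [ 11 145 141] [ 14 151 215]
1176 (137, 45, 116, 102)
w14 [ 12 149 123] [ 15 147 173]
9654 (415, 0, 82, 163)
```

View pics/w14_tray.png

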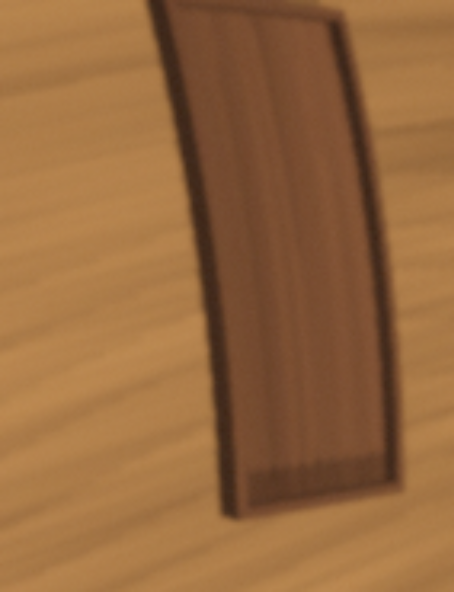

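View pics/s21_tray.png

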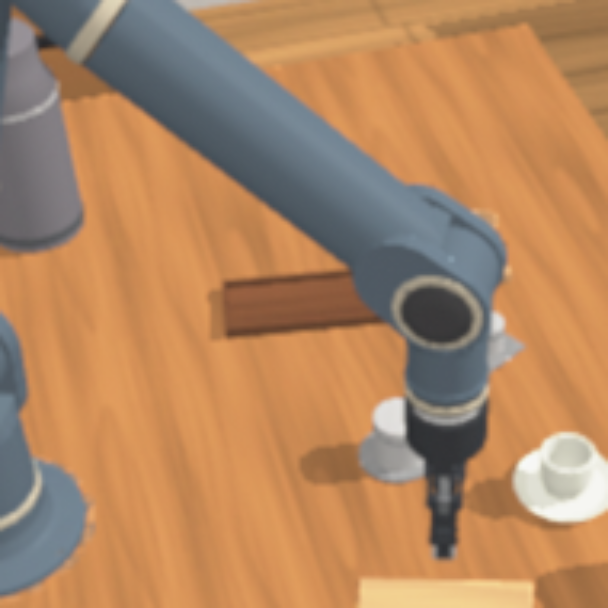

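Box centre (0.4416,−0.2985), yaw −19°, size reads 180×66 as expected. Nothing stands on it. Descend to the box.

```bash
python3 -m pendant '[{"travel":[0,0.0005,0.01],"twist":[0,0,0]},{"travel":[0,0,0.02],"twist":[0,0,0]},{"travel":[0,0,0.025],"twist":[0,0,0]},{"travel":[0,0,0.025],"twist":[0,0,0]},{"travel":[0,0,0.025],"twist":[0,0,0]},{"travel":[0,0,0.02],"twist":[0,0,0]},{"travel":[0,0,0.015],"twist":[0,0,0]},{"travel":[0,0,0.01],"twist":[0,0,0]},{"travel":[0,0,0.006],"twist":[0,0,0]},{"travel":[0,0,0],"twist":[0,0,0]}]'
python3 - <<'E'
from h import *
go([.4416,-.2985,.013]); snap('wrist','w22')
E
```

```text
time_s: 40.55
tool_pos: [0.4416, -0.2983, 0.0129]
tool_rot: [3.141, -0.001, 2.804]
force: [-0.2, -0.4, -0.5]
opening: 0.0851
pos [ 0.4416 -0.2983  0.0129] rot [ 1.7998e+02 -7.0000e-02  1.6065e+02] q [ 0.52  0.54 -0.    2.04  0.    0.56  1.74] -> tool delta mm [-0.  -0.2 -0.1]
```

View pics/w22.png

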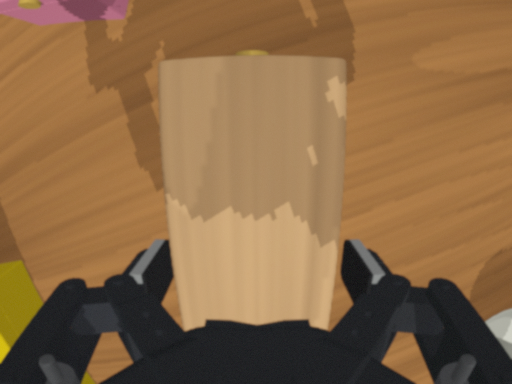

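Box centred between the pads. Grip with 80 N, then lift.

```bash
python3 -m pendant '[{"travel":[0,0,0],"twist":[0,0,0]},{"travel":[0,0,0],"twist":[0,0,0]},{"travel":[0,0,0],"twist":[0,0,0]},{"travel":[0,0,0],"twist":[0,0,0]},{"travel":[0,0,0],"twist":[0,0,0]},{"travel":[0,0,0],"twist":[0,0,0]},{"travel":[0,0,0],"twist":[0,0,0]},{"travel":[0,0,0],"twist":[0,0,0]},{"travel":[0,0,0],"twist":[0,0,0]},{"travel":[0,0,0],"twist":[0,0,0]}]' 0.055 80
```

```text
time_s: 41.6
tool_pos: [0.4427, -0.2991, 0.0147]
tool_rot: [-3.141, 0.002, 2.804]
force: [0.1, -0.4, 7.0]
opening: 0.0649
```

```bash
python3 -m pendant '[{"travel":[0,0,-0.003],"twist":[0,0,0]},{"travel":[0,0,-0.006],"twist":[0,0,0]},{"travel":[0,0,-0.012],"twist":[0,0,0]},{"travel":[0,0,-0.018],"twist":[0,0,0]},{"travel":[0,0,-0.02],"twist":[0,0,0]},{"travel":[0,0,-0.025],"twist":[0,0,0]},{"travel":[0,0,-0.025],"twist":[0,0,0]},{"travel":[0,0,-0.018],"twist":[0,0,0]},{"travel":[0,0,-0.01],"twist":[0,0,0]},{"travel":[0,0,0],"twist":[0,0,0]}]'
python3 - <<'E'
from h import *
snap('wrist','w23'); 
d=load('side0')
q=onplane(d,np.array([(104,77),(303,58),(313,126),(108,143)])/4+[170,110],.014); print(q.round(4),q.mean(0))
for a,b in [(0,1),(3,2),(0,3)]: v=q[b]-q[a]; print(np.linalg.norm(v),np.degrees(np.arctan2(v[1],v[0])))
d=load('w14'); print(d['pos'])
o=np.array([465-95,0]);p=np.array([(338,8),(404,488),(225,518),(152,2)])/3.2+o
q=onplane(d,p,.014); print(q.round(4))
print(onplane(d,p[-2:],0))
go([*q.mean(0)[:2],.14])
E
```

```text
time_s: 42.6
tool_pos: [0.4426, -0.2989, 0.1522]
tool_rot: [-3.141, 0.003, 2.804]
force: [-0.0, 0.4, -4.2]
opening: 0.0656
[[0.3398 0.3253 0.014 ]
 [0.5473 0.293  0.014 ]
 [0.5266 0.1846 0.014 ]
 [0.3219 0.2214 0.014 ]] [0.43387975 0.2560795  0.014     ]
0.21000386748956798 -8.844174156271245
0.2079210521951913 -10.219193736567174
0.10537849015209223 -99.74349919447768
[ 0.47101792 -0.02954724  0.19621823]
[[0.335  0.3327 0.014 ]
 [0.5455 0.3024 0.014 ]
 [0.5281 0.1974 0.014 ]
 [0.3247 0.23   0.014 ]]
[[0.53342485 0.20612714 0.        ]
 [0.32126188 0.24018202 0.        ]]
pos [ 0.4419 -0.2985  0.1509] rot [-1.8000e+02  4.0000e-02  1.6065e+02] q [ 0.52  0.33 -0.    1.96  0.    0.86  1.75] -> tool delta mm [195.  529.4  10.8]
```

View pics/w23.png

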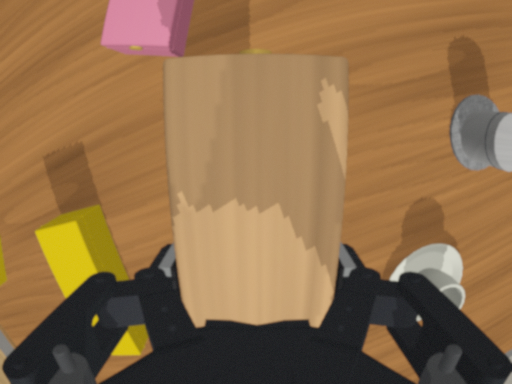

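Box lifted level. Carry it over the round mat (tin top is well below) toward the tray at about (0.434,0.260), yaw about −9°.

```bash
python3 -m pendant '[{"travel":[0.004,0.015,0],"twist":[0,0,0]},{"travel":[0.007,0.025,0],"twist":[0,0,0]},{"travel":[0.008,0.031,0],"twist":[0,0,0]},{"travel":[0.008,0.031,0],"twist":[0,0,0]},{"travel":[0.008,0.031,0],"twist":[0,0,0]},{"travel":[0.008,0.031,0],"twist":[0,0,0]},{"travel":[0.008,0.031,0],"twist":[0,0,0]},{"travel":[0.008,0.031,0],"twist":[0,0,0]},{"travel":[0.009,0.031,0],"twist":[0,0,0]},{"travel":[0.009,0.031,0],"twist":[0,0,0]}]'
python3 -c "
from h import *
go([.440,.255,.15])"
```

```text
time_s: 43.65
tool_pos: [0.4632, 0.001, 0.1495]
tool_rot: [-3.141, -0.003, 2.805]
force: [0.5, 0.5, -4.2]
opening: 0.0653
pos [0.4632 0.001  0.1495] rot [-1.7996e+02 -1.6000e-01  1.6070e+02] q [ 0.05  0.23 -0.16  2.1   0.05  0.82  1.09] -> tool delta mm [105.9 232.1  -0.4]
```

```bash
python3 -m pendant '[{"travel":[0.014,0.031,0],"twist":[0,0,0]},{"travel":[0.014,0.031,0],"twist":[0,0,0]},{"travel":[0.014,0.031,0],"twist":[0,0,0]},{"travel":[0.014,0.031,0],"twist":[0,0,0]},{"travel":[0.014,0.031,0],"twist":[0,0,0]},{"travel":[0.014,0.031,0],"twist":[0,0,0]},{"travel":[0.01,0.022,0],"twist":[0,0,0]},{"travel":[0.006,0.012,0],"twist":[0,0,0]},{"travel":[0.003,0.006,0],"twist":[0,0,0]},{"travel":[0,0,0],"twist":[0,0,0]}]'
python3 -m pendant '[{"travel":[0,0,0],"twist":[0,0,-0.02]},{"travel":[0,0,0],"twist":[0,0,-0.035]},{"travel":[0,0,0],"twist":[0,0,-0.045]},{"travel":[0,0,0],"twist":[0,0,-0.045]},{"travel":[0,0,0],"twist":[0,0,-0.02]},{"travel":[0,0,0],"twist":[0,0,-0.01]},{"travel":[0,0,0],"twist":[0,0,0]},{"travel":[0,0,0],"twist":[0,0,0]},{"travel":[0,0,0],"twist":[0,0,0]},{"travel":[0,0,0],"twist":[0,0,0]}]'
python3 - <<'E'
from h import *
go([.434,.26,.15]); snap('wrist','w24');snap('scene','c24')
im=cv2.imread('pics/c24.png'); cv2.imwrite('pics/c24z.png',cv2.resize(im[150:290,240:420],None,fx=4,fy=4,interpolation=cv2.INTER_CUBIC))
E
```

```text
time_s: 44.65
tool_pos: [0.4418, 0.246, 0.15]
tool_rot: [-3.14, -0.001, 2.805]
force: [0.3, -0.3, -4.4]
opening: 0.0651
time_s: 45.65
tool_pos: [0.4425, 0.2461, 0.1506]
tool_rot: [3.142, 0.0, 2.979]
force: [-0.6, -0.7, -3.6]
opening: 0.0653
pos [0.4425 0.2461 0.1506] rot [1.8000e+02 1.0000e-02 1.7067e+02] q [-0.33  0.31 -0.32  2.    0.13  0.85  0.7 ] -> tool delta mm [10.6 12.4  0.6]
```

View pics/w24.png

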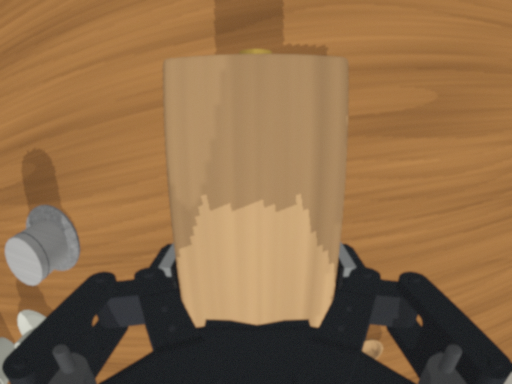

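View pics/c24z.png

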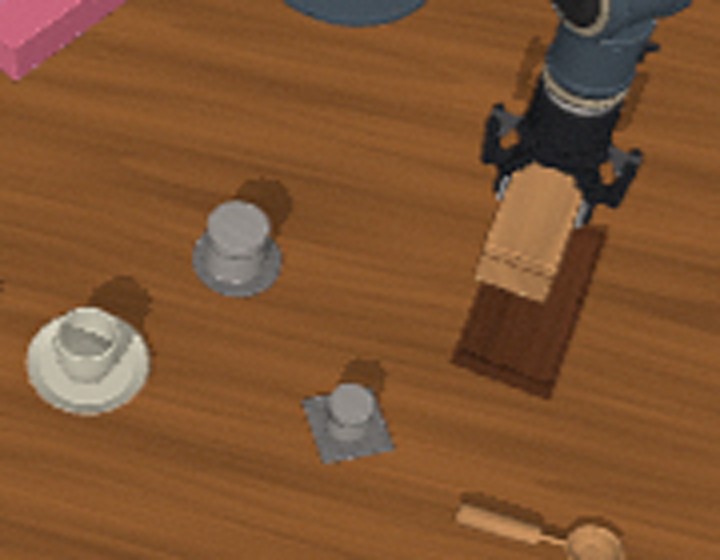

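The box hides the tray in the wrist view, so I'll fix the tray's pose from the pictures already taken (scene0, side0).

```bash
python3 - <<'E'
from h import *
im=cv2.imread('pics/scene0.png')[190:260,340:410]; a=cv2.resize(im,None,fx=8,fy=8,interpolation=cv2.INTER_CUBIC); cv2.imwrite('pics/trayA.png',a)
im=cv2.imread('pics/side0.png')[115:155,185:260]; a=cv2.resize(im,None,fx=10,fy=10,interpolation=cv2.INTER_CUBIC); cv2.imwrite('pics/trayB.png',a)
E
```

```text
(no output)
```

View pics/trayA.png

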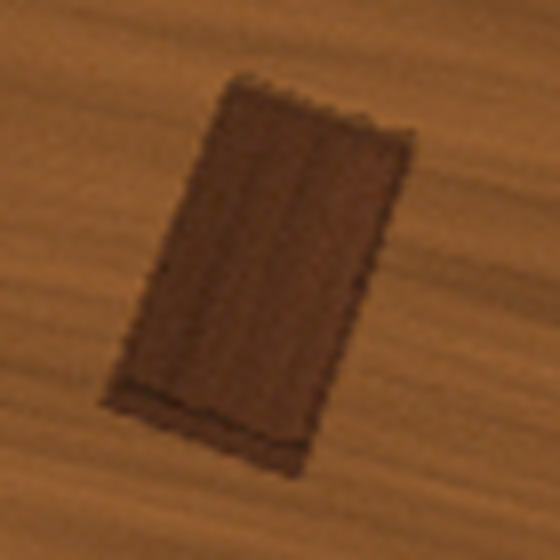

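View pics/trayB.png

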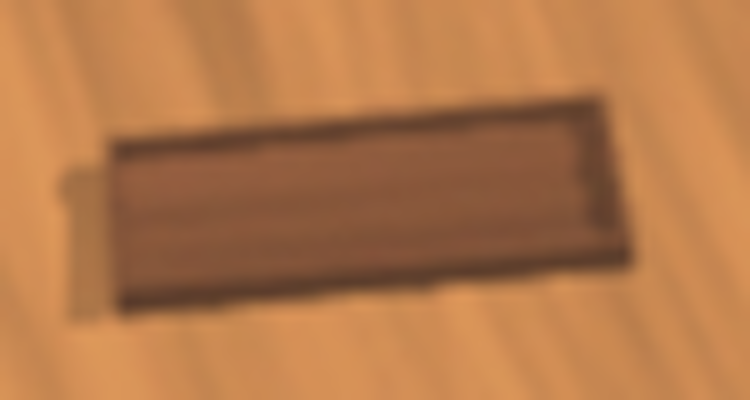

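```bash
python3 - <<'E'
from h import *
d=load('scene0'); o=np.array([340-.45,190-.45])
A=[onplane(d,np.array(p)/8+o,z)[0] for p,z in [((240,78),.014),((412,132),.014),((298,475),0),((105,405),0)]]
d=load('side0'); o=np.array([185-.45,115-.45])
B=[onplane(d,np.array(p)/10+o,z)[0] for p,z in [((120,312),0),((108,138),.014),((602,97),.014),((632,266),0)]]
d=load('w14'); o=np.array([465-95-.35,-.35])
C=[onplane(d,np.array(p)/3.2+o,z)[0] for p,z in [((152,0),0),((343,10),.014),((404,488),.014),((228,518),0)]]
for n,Q in [('scene',A),('side',B),('w14',C)]:
    Q=np.array(Q)[:,:2]; print(n,(Q*1000).round(1).tolist(),'c',(Q.mean(0)*1000).round(1))
    for a,b in [(0,3),(1,2),(0,1),(3,2)]: v=Q[b]-Q[a]; print('  %.1f %.1f'%(np.linalg.norm(v)*1000,np.degrees(np.arctan2(v[1],v[0]))))
E
```

```text
scene [[314.9, 239.4], [325.3, 329.5], [541.2, 298.3], [528.2, 202.6]] c [427.4 267.4]
  216.5 -9.8
  218.2 -8.2
  90.7 83.4
  96.5 82.2
side [[322.2, 238.2], [338.4, 331.9], [543.7, 295.9], [529.5, 203.1]] c [433.4 267.3]
  210.3 -9.6
  208.5 -10.0
  95.1 80.2
  93.9 81.3
w14 [[319.9, 240.2], [335.5, 335.1], [544.8, 301.7], [533.3, 207.2]] c [433.4 271.1]
  215.9 -8.8
  211.9 -9.0
  96.1 80.6
  95.2 83.1
```

Tray centre about (0.432,0.268), yaw about −9.3° (measurements spread about 3 mm, the fit allows 12 mm). Align above, go to just over the rim, and check in the fixed views.

```bash
python3 -c "
from h import *
go([.432,.268,.05])"
```

```text
pos [0.4425 0.2461 0.1507] rot [1.7999e+02 1.0000e-02 1.7068e+02] q [-0.33  0.31 -0.32  2.    0.13  0.85  0.7 ] -> tool delta mm [ 13.9  19.9 100.7]
```

```bash
python3 -m pendant '[{"travel":[0.004,0.006,0.005],"twist":[0,0,0]},{"travel":[0.004,0.006,0.01],"twist":[0,0,0]},{"travel":[0.004,0.006,0.012],"twist":[0,0,0]},{"travel":[0.001,0.002,0.015],"twist":[0,0,0]},{"travel":[0,0,0.015],"twist":[0,0,0]},{"travel":[0,0,0.015],"twist":[0,0,0]},{"travel":[0,0,0.013],"twist":[0,0,0]},{"travel":[0,0,0.008],"twist":[0,0,0]},{"travel":[0,0,0.002],"twist":[0,0,0]},{"travel":[0,0,0],"twist":[0,0,0]}]'
python3 - <<'E'
from h import *
go([.432,.268,.02]); snap('side','s25');snap('scene','c25');snap('wrist','w25')
im=cv2.imread('pics/c25.png'); a=cv2.resize(im[180:270,330:420],None,fx=5,fy=5,interpolation=cv2.INTER_CUBIC)
im=cv2.imread('pics/s25.png'); b=cv2.resize(im[90:180,180:270],None,fx=5,fy=5,interpolation=cv2.INTER_CUBIC); cv2.imwrite('pics/t25.png',cv2.resize(np.hstack([a,b]),(800,400)))
E
```

```text
time_s: 46.75
tool_pos: [0.4329, 0.268, 0.0554]
tool_rot: [-3.142, -0.0, 2.979]
force: [0.2, 0.2, -3.6]
opening: 0.0647
pos [0.4329 0.268  0.0554] rot [-1.8000e+02 -1.0000e-02  1.7068e+02] q [-0.41  0.45 -0.29  2.07  0.21  0.65  0.58] -> tool delta mm [ 0.8 -0.2 35.4]
```

View pics/t25.png

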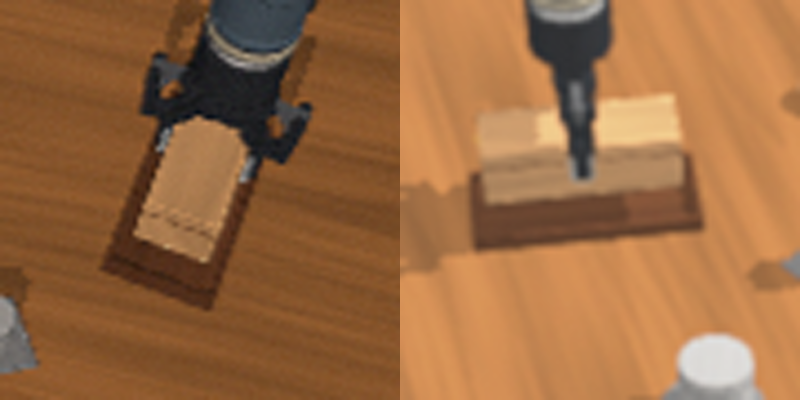

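View pics/w25.png

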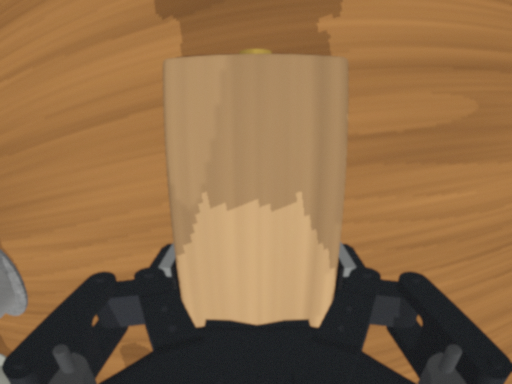

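```bash
python3 - <<'E'
from h import *
d=load('s25'); f=lambda p:np.array([(p[0]-400)/4.444+180-.4,p[1]/4.444+90-.4])
b=np.array([onplane(d,f(p),.041)[0] for p in [(486,205),(683,190)]]); t=np.array([onplane(d,f(p),0)[0] for p in [(474,250),(703,229)]])
print('side box front-bottom',b.round(4),b.mean(0),'tray front-bottom',t.round(4),t.mean(0), np.linalg.norm(b[1]-b[0]),np.linalg.norm(t[1]-t[0]))
yw=np.radians(-9.3);n=np.array([-np.sin(yw),np.cos(yw)])
print('box c',b.mean(0)[:2]+n*.033,'tray c',t.mean(0)[:2]+n*.05)
d=load('c25'); f=lambda p:np.array([p[0]/4.444+330-.4,p[1]/4.444+180-.4])
b=np.array([onplane(d,f(p),.041)[0] for p in [(135,237),(209,263)]]); t=np.array([onplane(d,f(p),0)[0] for p in [(102,268),(210,309)]])
x=np.array([np.cos(yw),np.sin(yw)])
print('scene box end',b.round(4),'tray end',t.round(4)); print('box c',b.mean(0)[:2]-x*.09,'tray c',t.mean(0)[:2]-x*.107)
E
```

```text
side box front-bottom [[0.3384 0.2479 0.041 ]
 [0.5149 0.2146 0.041 ]] [0.42662922 0.23123717 0.041     ] tray front-bottom [[0.3209 0.2379 0.    ]
 [0.5297 0.2031 0.    ]] [0.42528197 0.22052816 0.        ] 0.17959323937205451 0.21169979999132893
box c [0.43196214 0.2638034 ] tray c [0.43336216 0.26987095]
scene box end [[0.515  0.2219 0.041 ]
 [0.5235 0.2868 0.041 ]] tray end [[0.5271 0.202  0.    ]
 [0.5421 0.2986 0.    ]]
box c [0.43044531 0.26888672] tray c [0.42901289 0.26757937]
```

Both views agree within the margin (mean offset about 2 mm in y). Nudge 2 mm and lower.

```bash
python3 -m pendant '[{"travel":[0,0.002,0.003],"twist":[0,0,0]},{"travel":[0,0,0.006],"twist":[0,0,0]},{"travel":[0,0,0.008],"twist":[0,0,0]},{"travel":[0,0,0.007],"twist":[0,0,0]},{"travel":[0,0,0.004],"twist":[0,0,0]},{"travel":[0,0,0.002],"twist":[0,0,0]},{"travel":[0,0,0.001],"twist":[0,0,0]},{"travel":[0,0,0.001],"twist":[0,0,0]},{"travel":[0,0,0],"twist":[0,0,0]},{"travel":[0,0,0],"twist":[0,0,0]}]'
```

```text
time_s: 47.9
tool_pos: [0.4334, 0.2699, 0.0238]
tool_rot: [3.141, 0.0, 2.979]
force: [-0.6, -0.5, -4.0]
opening: 0.0655
```

```bash
python3 -m pendant '[{"travel":[0,0,0.0005],"twist":[0,0,0]},{"travel":[0,0,0.0005],"twist":[0,0,0]},{"travel":[0,0,0.0005],"twist":[0,0,0]},{"travel":[0,0,0.0005],"twist":[0,0,0]},{"travel":[0,0,0.0005],"twist":[0,0,0]},{"travel":[0,0,0.0005],"twist":[0,0,0]},{"travel":[0,0,0],"twist":[0,0,0]},{"travel":[0,0,0],"twist":[0,0,0]},{"travel":[0,0,0],"twist":[0,0,0]},{"travel":[0,0,0],"twist":[0,0,0]}]'
```

```text
time_s: 48.9
tool_pos: [0.4333, 0.2699, 0.0207]
tool_rot: [3.141, 0.0, 2.979]
force: [-0.7, -0.0, -3.7]
opening: 0.0649
```

No contact yet at z 0.0207 (expected about 0.019). This is below the rim height for the box's bottom, so the box is inside. Continue slowly.

```bash
python3 -m pendant '[{"travel":[0,0,0.0004],"twist":[0,0,0]},{"travel":[0,0,0.0004],"twist":[0,0,0]},{"travel":[0,0,0.0004],"twist":[0,0,0]},{"travel":[0,0,0.0004],"twist":[0,0,0]},{"travel":[0,0,0.0004],"twist":[0,0,0]},{"travel":[0,0,0],"twist":[0,0,0]},{"travel":[0,0,0],"twist":[0,0,0]},{"travel":[0,0,0],"twist":[0,0,0]},{"travel":[0,0,0],"twist":[0,0,0]},{"travel":[0,0,0],"twist":[0,0,0]}]'
```

```text
time_s: 49.9
tool_pos: [0.4332, 0.2699, 0.0197]
tool_rot: [-3.141, 0.001, 2.979]
force: [-3.5, -1.6, 9.0]
opening: 0.065
```

Contact on the tray floor. Release and rise.

```bash
python3 -m pendant '[{"travel":[0,0,0],"twist":[0,0,0]},{"travel":[0,0,0],"twist":[0,0,0]},{"travel":[0,0,0],"twist":[0,0,0]},{"travel":[0,0,0],"twist":[0,0,0]},{"travel":[0,0,0],"twist":[0,0,0]},{"travel":[0,0,0],"twist":[0,0,0]},{"travel":[0,0,0],"twist":[0,0,0]},{"travel":[0,0,-0.006],"twist":[0,0,0]},{"travel":[0,0,-0.012],"twist":[0,0,0]},{"travel":[0,0,-0.02],"twist":[0,0,0]}]' 0.085 25
python3 -m pendant '[{"travel":[0,0,-0.03],"twist":[0,0,0]},{"travel":[0,0,-0.04],"twist":[0,0,0]},{"travel":[0,0,-0.04],"twist":[0,0,0]},{"travel":[0,0,-0.04],"twist":[0,0,0]},{"travel":[0,0,-0.03],"twist":[0,0,0]},{"travel":[0,0,0],"twist":[0,0,0]},{"travel":[0,0,0],"twist":[0,0,0]},{"travel":[0,0,0],"twist":[0,0,0]},{"travel":[0,0,0],"twist":[0,0,0]},{"travel":[0,0,0],"twist":[0,0,0]}]'
python3 - <<'E'
from h import *
go([.45,.1,.25]); snap('wrist','w26')
E
```

```text
time_s: 50.9
tool_pos: [0.4326, 0.2695, 0.057]
tool_rot: [-3.14, -0.001, 2.979]
force: [0.3, -0.1, -0.3]
opening: 0.0851
time_s: 51.9
tool_pos: [0.4327, 0.2695, 0.2356]
tool_rot: [-3.14, -0.002, 2.979]
force: [-0.6, 0.8, 0.2]
opening: 0.0849
pos [0.4327 0.2695 0.2356] rot [-1.7992e+02 -1.0000e-01  1.7068e+02] q [-0.34  0.22 -0.34  1.9   0.08  1.04  0.69] -> tool delta mm [ -44.5 -164.5  -14.3]
```

View pics/w26.png

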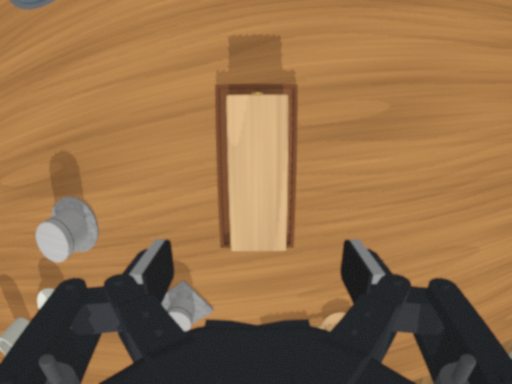

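The box sits inside the tray, rims visible on both sides (216 and 297). A numeric check, and views of everything from the fixed cameras.

```bash
python3 - <<'E'
from h import *
d=load('w26'); im=cv2.imread('pics/w26.png'); cv2.imwrite('pics/w26z.png',cv2.resize(im[70:265,190:330],None,fx=3,fy=3,interpolation=cv2.INTER_CUBIC))
m,c=blob(d,(258,170),tol=(10,22,0)); print('box top',cv2.minAreaRect((onplane(d,c,.060)[:,:2]*1000).astype(np.float32)))
q=onplane(d,[(215.5,84),(297.5,84),(294,248),(221,248)],.014); print('tray rim',q.round(4),q.mean(0))
snap('side','s26');snap('scene','c26')
im=cv2.imread('pics/c26.png'); cv2.imwrite('pics/c26z.png',cv2.resize(im[170:310,190:420],None,fx=3.4,fy=3.4,interpolation=cv2.INTER_CUBIC))
im=cv2.imread('pics/s26.png'); cv2.imwrite('pics/s26z.png',cv2.resize(im[90:250,180:370],None,fx=3.4,fy=3.4,interpolation=cv2.INTER_CUBIC))
E
```

```text
box top ((432.49371337890625, 270.7116394042969), (64.67009735107422, 179.9801483154297), 81.11613464355469)
tray rim [[0.3194 0.2376 0.014 ]
 [0.3356 0.3357 0.014 ]
 [0.548  0.3022 0.014 ]
 [0.5318 0.2038 0.014 ]] [0.43372126 0.26983678 0.014     ]
```

View pics/w26z.png

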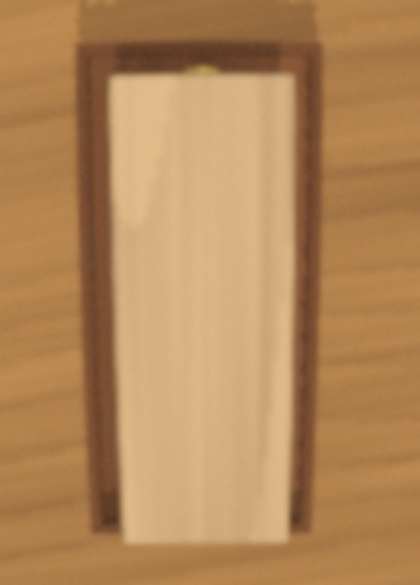

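View pics/c26z.png

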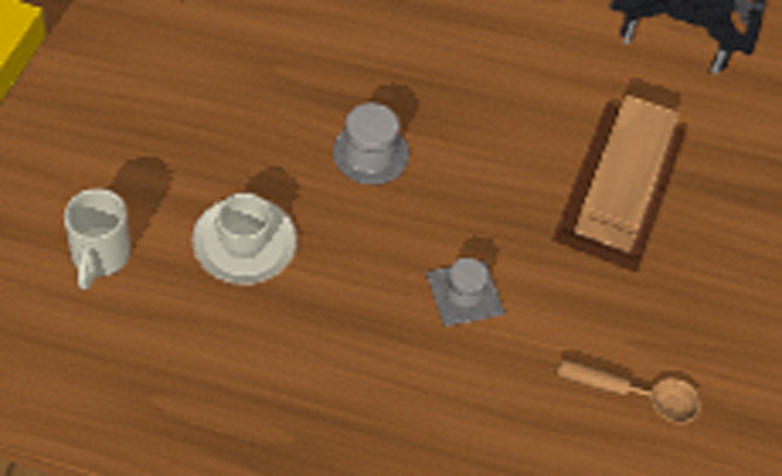

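View pics/s26z.png

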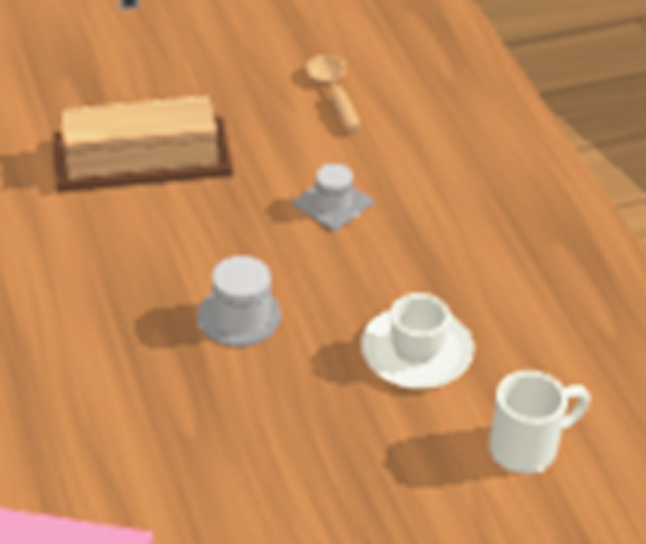

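```bash
python3 - <<'E'
from h import *
a,b=load('scene0')['color'].astype(int),load('c26')['color'].astype(int); s,t=load('side0')['color'].astype(int),load('s26')['color'].astype(int)
D=abs(a-b).max(2); E=abs(s-t).max(2)
print('mug scene',(D[222:258,205:232]>40).sum(),'spoon',(D[270:300,350:400]>40).sum(),'mug side',(E[195:232,322:358]>40).sum(),'spoon side',(E[103:132,266:290]>40).sum())
w=load('w14'); m,c=blob(w,(258,190),tol=(8,20,0)); L=c[c[:,1]>188]; print('sugar top',circ(onplane(w,L,.065),.031))
w=load('w9'); m,c=blob(w,(258,182),tol=(8,20,0)); L=c[c[:,1]>183]; print('small top',circ(onplane(w,L,.045),.021))
st=bot.read_state(); print(st['time_s'],st['force'].round(1)); job.hand_in()
E
```

```text
mug scene 0 spoon 0 mug side 0 spoon side 85
sugar top (array([ 0.47119983, -0.02910403]), np.float64(0.0010814842620878347))
small top (array([0.62954907, 0.11816596]), np.float64(0.0011070935149387132))
52.05 [-0.1 -0.2  0.3]
the job is handed in; nothing more can be done
```

The stack is apart, everything stands on its own place, and I handed the job in at 52 s with the arm clear of everything. I moved the small tin first, then the sugar tin, then the teacup, and lifted the tea box only once nothing stood on it.

Last checks:

| Thing | Measured position, m | Its place, m | Result |
|---|---|---|---|
| Small tin | (0.630, 0.118) | square mat (0.629, 0.118) | wholly on the mat |
| Sugar tin | (0.471, −0.029) | round mat (0.470, −0.028) | wholly on the mat |
| Teacup | (0.637, −0.138) | saucer (0.638, −0.138) | in the middle; contact force changed by about 4 N |
| Tea box | (0.4325, 0.271) | tray (0.434, 0.270) | flat inside, sides parallel to the tray's to within about 1° |

- **Mug:** it shows no change in either fixed view.
- **Spoon:** it shows no change in the scene view. The side view showed 85 changed pixels there. At the start the gripper was just beside it in that view, so I put this down to the gripper and its shadow, but I did not check further. The arm never went near the spoon.
- **Disagreements:** the tray's position read up to about 6 mm apart in different views before placing. The tins and the cup read 1–3 mm apart. All were inside the allowed margins, and the final check of the box in the tray was made from above.

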